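# Slide the algae tile into the pad holder under the eave

## Robot

A 6-joint arm with a two-finger parallel gripper is mounted at the origin on the work surface. World frame = base frame: x ahead of the robot, y to its left, z up, the work surface at z = 0. Lengths are in m, angles in degrees, forces in N, time in s.
With the tool pointing down it reaches from about 0.4 to 0.825 m from the base axis. Payload 7 kg.
Tool frame: the origin (TCP) lies midway between the tips of the shut fingers; the grasp point (between the pads) lies hold_point_z behind it (hold_point_z is the distance from the TCP to the grasp point, in m); z points along the fingers, y is the line along which they close (so a half turn about z gives the same grasp; the last joint's range is limited). The gripper opens to 88 mm and grips with 3 to 60 N. Pads are 19 mm wide; open, the fingers measure 130 mm over their backs; the gripper's body (78 mm by 193 mm) begins 47 mm behind the grasp point.
Start: joints at [84.116, 20.546, 0.682, 0, -70.136, -16.507], TCP at [0.257, 0.624, 0.227] pointing down, gripper open.
Joint ranges: [-176.03, 176.03], [-82.01, 121.73], [-58.28, 71.71], [-173.87, 95.51], [-174.79, -0.11], [-173.66, 173.66]. Speed limits (degrees/s): [136.94, 136.94, 172.46, 180, 180, 180].

## Interface

Orientations are given as [roll, pitch, yaw] about the fixed x, y, z axes, in that order (R = Rz(yaw) Ry(pitch) Rx(roll)).
In Python, from plant import * gives the robot as it stands.
- The arm moves only by the tool step_arm, never from a script. Its argument "steps" is a list that holds one entry, the list of rows, each a list of 6 numbers: the shift along the tool's x, y, z scaled (see below), then the turn, a rotation vector about the tool's x, y, z scaled (see below). In form: [[[tx, ty, tz, wx, wy, wz], ...]]. A call has 1 to 20 rows; each row is the pose to reach, as a shift and turn from the pose commanded when the call began, along the tool's axes at that moment; what a row does not reach only later rows make up. The controller multiplies each number of a shift by 100 mm and each number of a turn by 0.5 rad. A row lasts 1/10 s, in which the tool goes at most 50 mm and 8.59 degrees, less where a joint would pass 70% of its speed; a pose out of reach is approached as far as the arm can. A call with a number of a shift or a turn outside -1 to 1 is refused whole. A call with a gripper value outside its range is refused whole. "jaw" is the closure in counts, from 0 (fully open) to 255 (shut), set as the call begins (left out, the last holds). The fingers move at their own pace and stop on an object; the grip force is fixed at half the most. Time passes only in rows, so rows that repeat a pose let the fingers close. It gives the time, the measured TCP pose, the force, the opening and the grip force at its end, in the units of the state.
- get_obs(): the state, without advancing time (a new reading comes with each control period).
- snapshot(name): name is "side" or "top" or "wrist"; returns (picture, depth): 420x560x3 uint8, red, green, blue; 420x560 float32, m along the optical axis (not along the pixel's ray), 0 where there is no reading.
- calibration(name): a dict with "mtx" (3x3 intrinsics, pixels), "dist" ([k1, k2, p1, p2, k3] as OpenCV has them; the pictures are not rectified), "rvec" (rotation vector, rad) and "tvec" (3), from world to camera coordinates, as OpenCV has them. Camera axes: x right, y down, z forward; pixel columns grow to the right and rows downward; lengths in m; the calibration is good to about 2 mm. A picture is of the moment at which its call begins: read the wrist's pose just before it. calibration takes no time and is no camera call; for the wrist camera it gives the pose at the moment of the call.
- close_job(): hands the job in; it is judged then, once.
The state is a dict: "clock": time; "joint_pos": joint angles; "qvel": joint speeds; "tau": joint torques, N m; "tool_pos": TCP position; "orientation": TCP orientation; "force": force on the tool from outside, world axes, zero at the start; "moment": the same for the moment, N m; "opening": finger opening in m; "gripper_force": force on a finger pad.
Only numpy, scipy, OpenCV 4.12 (cv2) and the standard library are available. Lean on these libraries where they do the work, as an engineer would, in place of code of your own. Each camera call takes 0.05 s, during which the arm holds its last target. There are 200 camera calls.

## Task

Load the long flat terracotta algae tile into the black pad holder: lay it flat and lengthwise on the open front end of the holder's deck and let go, then gently push it along the deck between the rails, without lifting it again, under the low eave until it drops into the pocket and lies flat in it. Do not ram the tile or knock against the eave, and leave everything else on the shelf where it stands.

Things in the scene. Friction and masses are not known exactly. Their poses are not given: they have to be found in the camera images.
- tile: the algae tile to load: plain terracotta plate 70 (its x) x 52 (its y) x 10 mm, about 0.06 to 0.13 kg, lying flat on the shelf. Origin: centre of its underside; z is up. The two faces and the two ends are alike.
- holder: fixed black plastic algae pad holder, 300 (its x) x 90 x 28 mm, level. Origin: centre of its underside; +x leads from the open front end (x = -150 mm) in under the eave; z up. Flat deck 20 mm above the origin. From x = -30 mm on it runs between two rails, 56 mm apart inside, 8 mm higher than the deck, with a flared mouth (about 81 mm wide at its tips) from x = -55 to -30 mm.
- apron (a point): point on the deck's surface at the middle of its open front part, the apron without rails (x = -150 to -54 mm of the holder, 74 mm wide); 80 mm in front of the holder's origin. Axes as the holder's. The tile is laid here, its x along the holder's x.
- search (a point): point on the centre line at deck height, 70 mm beyond the holder's origin. The one pocket in the deck is 74 mm long, as wide as the channel, 5 mm deep; its centre lies up to 15 mm before or beyond this point (along x), different each time, not measured: feel or see it. A seated tile stands 5 mm proud. The tile slides with under 2 N; once seated, the pocket's end wall stops it and the push stiffens.
- eave: fixed wooden eave frame over the rear of the holder, origin and axes as the holder's. Three battens along y, 330 mm long, 25 x 18 mm, centred at x = 22, 102, 182 and z = 220, 246, 272 mm. Rafters 22 mm wide, 30 mm deep at y = +-145 mm (x = 0 to 230, z = 200 to 302 mm) on 30 mm posts at x = 200 mm.
- eave_edge (a point): middle of the eave's lowest and nearest edge, 10 mm beyond the holder's origin and 208 mm above it; the edge runs along y. A vertical gripper cannot follow the tile in; a tool whose upper part leans back towards the holder's front by about 30 to 40 degrees passes under it.
- half_tile: bystander: short terracotta plate 34 x 52 x 10 mm, origin at centre of underside
- dish: bystander: stainless steel feeding dish, 90 mm across, 22 mm high, origin at centre of underside
- tower_low: bystander: lower of two stacked white ceramic shrimp towers, 84 mm across, 60 mm high, origin at centre of underside
- tower_top: bystander: upper shrimp tower, 68 mm across, 50 mm high, origin at centre of underside
- jar: bystander: glass jar with cap, 68 mm across, 110 mm high, origin at centre of underside
- brush: bystander: hand brush lying on the shelf, handle along its -x
Things that resemble listed ones, but are neither listed nor needed, are in the scene too. What is shaped like the tile but pink, purple or white is not meant.

How it is judged:
By the outcome, as a careful person would: the job done as asked, in the order asked, and still so for the second after the job is handed in, with the robot touching nothing.
It also fails if it takes over 61 s, if anything falls off the work surface, if the arm or the gripper's body presses on something with over 40 N, if the wrist force passes 120 N, or if a joint passes its speed limit or range.

## Working session

There is one attempt and no reset: what is moved stays moved. The work goes in short steps, Python scripts to look and compute and a tool call to move; the robot and the scene stay as the last step left them, time stands still between calls to the robot, and variables do not carry over. Pictures are saved under pics/ and viewed, at most 11 in all, crops included, and the job is handed in when it is done.

Besides the shell and the picture viewer there is one more tool, called as name(argument=value, ...) on one line, values as JSON. step_arm: Moves the arm, as the interface text tells. Its arguments: {"type":"object","properties":{"steps":{"type":"array","items":{"type":"array","items":{"type":"array","items":{"type":"number","minimum":-1,"maximum":1}}}},"jaw":{"type":"number"}},"required":["steps"]}

```bash
mkdir -p pics; ls; cat > h.py <<'E'
from plant import *
import numpy as np, cv2
from scipy.spatial.transform import Rotation as Ro
def save(n,f):
    c=calibration(n); p,d=snapshot(n); cv2.imwrite('pics/'+f+'.png',p[:,:,::-1]); np.savez('pics/'+f,p=p,d=d,**{k:np.array(v) for k,v in c.items()}); return p,d,c
def load(f): return np.load('pics/'+f+'.npz')
def ray(c,uv,z):
    R=cv2.Rodrigues(np.array(c['rvec'],float))[0]; t=np.array(c['tvec'],float).ravel()
    n=cv2.undistortPoints(np.array(uv,float).reshape(-1,1,2),np.array(c['mtx']),np.array(c['dist']))[:,0]
    d=np.c_[n,np.ones(len(n))]@R; o=-R.T@t
    return o+d*((z-o[2])/d[:,2])[:,None]
def cloud(c,d):
    v,u=np.nonzero(d>0); R=cv2.Rodrigues(np.array(c['rvec'],float))[0]; t=np.array(c['tvec'],float).ravel()
    n=cv2.undistortPoints(np.c_[u,v].astype(float).reshape(-1,1,2),np.array(c['mtx']),np.array(c['dist']))[:,0]
    P=(np.c_[n,np.ones(len(n))]*d[v,u][:,None]-t)@R
    o=np.full(d.shape+(3,),np.nan); o[v,u]=P; return o
E
python3 - <<'E'
from h import *
a=[save(n,n+'0')[0] for n in('top','side','wrist')]
print(get_obs())
try: print(hold_point_z)
except Exception as e: print(e)
E
```

```text
pics
{'clock': 0.15, 'joint_pos': array([ 8.41176404e+01,  2.05824016e+01,  6.45811133e-01, -1.44937681e-02,
       -7.01372686e+01, -1.65064096e+01]), 'qvel': array([ 0.0432864 , -0.14796324,  0.14031119,  0.12814961,  0.06437817,
       -0.0516282 ]), 'tau': array([ 8.84197852e-04, -5.83276212e+01,  2.93289793e+01,  7.00113684e+00,
        8.76850885e-03, -1.12351888e-04]), 'tool_pos': array([0.25698951, 0.62375434, 0.2258338 ]), 'orientation': array([ 1.79925313e+02, -7.92154123e-03, -2.23936973e+01]), 'force': array([-0.21954261, -0.33756756, -0.31580224]), 'moment': array([ 0.05993206,  0.00808051, -0.03929759]), 'gripper_force': 0.0, 'opening': 0.08762458360532802}
0.0188
```

View pics/top0.png

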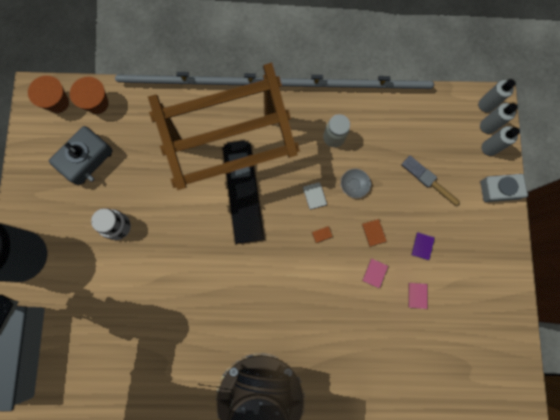

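View pics/side0.png

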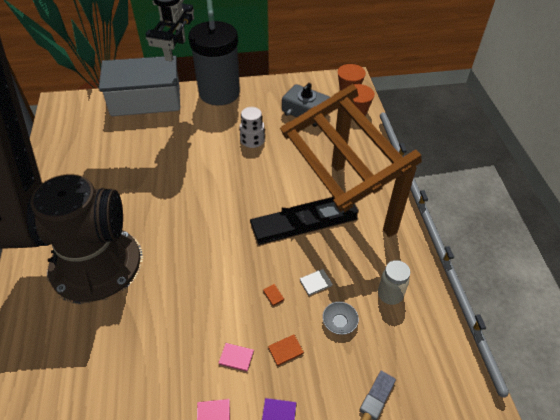

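The top view shows the tile at (374,233), the half tile at (322,234) and the holder running from (248,240) at its front to (237,145). The eave is over its rear. The side view shows the tile at (286,350), the half tile at (273,295) and the holder from (260,230) to (350,212), with a light patch (the pocket floor?) near (328,212).

```bash
python3 - <<'E'
from h import *
for f in('top0','side0'):
    c=load(f); p=c['p']; hsv=cv2.cvtColor(p,cv2.COLOR_RGB2HSV)
    m=cv2.inRange(hsv,(3,150,90),(14,255,255))
    for k in cv2.findContours(m,0,2)[0]:
        if cv2.contourArea(k)<80: continue
        b=cv2.boxPoints(cv2.minAreaRect(k)); w=ray(c,b,0.01)
        e=w[1]-w[0]; g=w[2]-w[1]
        print(f,'cen px',b.mean(0).round(),'xyz',w.mean(0).round(4),'sides',np.linalg.norm(e).round(4),np.linalg.norm(g).round(4),'yaw',np.degrees(np.arctan2([e[1],g[1]],[e[0],g[0]])).round(1))
    # holder
    q=cloud(c,c['d']); 
    m=(hsv[...,2]<48).astype(np.uint8)*255
    for k in cv2.findContours(m,0,2)[0]:
        if cv2.contourArea(k)<1000: continue
        r=cv2.minAreaRect(k); b=cv2.boxPoints(r); w=ray(c,b,.02); print(f,'dark',b.round().tolist(),w.round(3).tolist())
    if f=='top0':
        for v,u in[(230,250),(210,246),(190,243),(233,374),(300,300),(150,235)]: print(v,u,q[v,u].round(4))
    x0,y0=(150,60) if f=='top0' else (230,130)
    cr=p[y0:y0+200,x0:x0+200 ,::-1]; cr=np.clip(cr.astype(float)*2,0,255).astype(np.uint8)
    cv2.imwrite('pics/%s_c.png'%f,cv2.resize(cr,(600,600),interpolation=2))
a=np.hstack([cv2.imread('pics/top0_c.png'),cv2.imread('pics/side0_c.png')]); cv2.imwrite('pics/c1.png',cv2.resize(a,(800,400)))
E
```

```text
top0 cen px [322. 234.] xyz [ 0.4555 -0.1703  0.01  ] sides 0.0503 0.0319 yaw [ -67.3 -158.7]
top0 cen px [374. 232.] xyz [ 0.464  -0.3221  0.01  ] sides 0.0499 0.067 yaw [ -70.6 -163.3]
top0 cen px [86. 92.] xyz [0.8824 0.551  0.01  ] sides 0.1038 0.1013 yaw [ -59.  -151.1]
top0 cen px [45. 91.] xyz [0.883  0.6769 0.01  ] sides 0.0998 0.1016 yaw [ -58.6 -150.4]
top0 dark [[217.0, 419.0], [217.0, 364.0], [302.0, 364.0], [302.0, 419.0]] [[-0.045, 0.113, 0.02], [0.094, 0.119, 0.02], [0.097, -0.112, 0.02], [-0.042, -0.113, 0.02]]
top0 dark [[-0.0, 295.0], [43.0, 295.0], [43.0, 408.0], [0.0, 408.0]] [[0.27, 0.726, 0.02], [0.271, 0.609, 0.02], [-0.021, 0.574, 0.02], [-0.021, 0.686, 0.02]]
top0 dark [[-0.0, 224.0], [46.0, 224.0], [46.0, 281.0], [0.0, 281.0]] [[0.469, 0.753, 0.02], [0.471, 0.624, 0.02], [0.31, 0.605, 0.02], [0.308, 0.731, 0.02]]
top0 dark [[527.0, 180.0], [559.0, 180.0], [559.0, 324.0], [527.0, 324.0]] [[0.626, -0.776, 0.02], [0.627, -0.87, 0.02], [0.215, -0.825, 0.02], [0.213, -0.737, 0.02]]
top0 dark [[224.0, 170.0], [254.0, 166.0], [264.0, 239.0], [234.0, 244.0]] [[0.641
[... 1025 characters left out ...]
, 0.02], [0.794, 0.039, 0.02], [0.432, -0.02, 0.02]]
side0 dark [[-102.0, 115.0], [-0.0, 38.0], [166.0, 256.0], [64.0, 333.0]] [[-0.664, 0.678, 0.02], [-0.432, 1.116, 0.02], [0.189, -0.019, 0.02], [-0.047, -0.207, 0.02]]
side0 dark [[100.0, 90.0], [230.0, -5.0], [281.0, 65.0], [151.0, 160.0]] [[-0.033, 0.736, 0.02], [0.48, 1.349, 0.02], [0.625, 0.798, 0.02], [0.147, 0.353, 0.02]]
side0 dark [[133.0, 0.0], [206.0, 0.0], [206.0, 49.0], [133.0, 49.0]] [[0.063, 1.356, 0.02], [0.374, 1.319, 0.02], [0.352, 0.944, 0.02], [0.074, 0.98, 0.02]]
side0 dark [[30.0, 3.0], [58.0, -20.0], [123.0, 59.0], [95.0, 82.0]] [[-0.361, 1.373, 0.02], [-0.27, 1.568, 0.02], [0.039, 0.916, 0.02], [-0.053, 0.782, 0.02]]
```

View pics/c1.png

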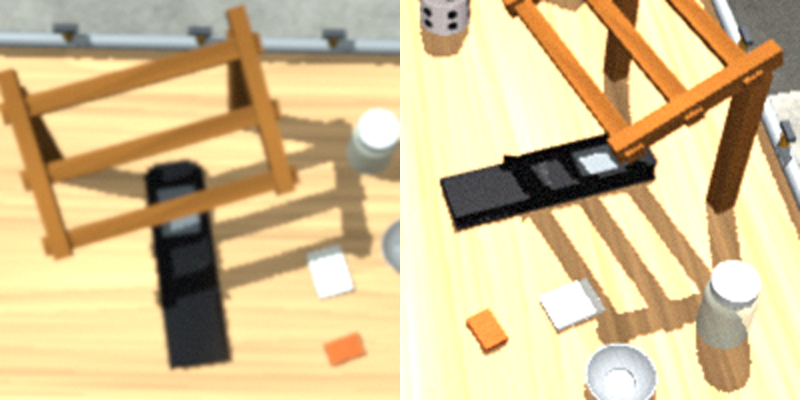

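The crop shows the apron, the flared mouth and a light patch inside the channel under the eave, which may be the pocket floor. Next I'll get the wrist camera's mount, then look at the holder from close by.

```bash
python3 - <<'E'
from h import *
o=get_obs(); c=calibration('wrist'); R=cv2.Rodrigues(np.array(c['rvec'],float))[0]; p=-R.T@np.array(c['tvec']).ravel()
T=Ro.from_euler('xyz',o['orientation'],degrees=True).as_matrix()
print('cam in tool',(T.T@(p-o['tool_pos'])).round(3),'axes cam in tool cols',(T.T@R.T).round(2).tolist(),c['mtx'])
E
```

```text
cam in tool [ 0.073 -0.    -0.158] axes cam in tool cols [[0.0, -0.96, -0.27], [1.0, 0.0, -0.0], [0.0, -0.27, 0.96]] [[354.80687683   0.         278.89056628]
 [  0.         354.80687683 213.39441035]
 [  0.           0.           1.        ]]
```

step_arm(steps=[[[0.4,0.5,0,0,0,0],[0.8,1,0,0,0,0],[0.8,1,0,0,0,0]]])

```text
clock: 0.45
tool_pos: [0.2933, 0.4981, 0.2262]
orientation: [179.9, 0.0, -22.4]
force: [-0.4, -0.0, 0.5]
opening: 0.0879
gripper_force: 0.0
```

step_arm(steps=[[[0.16,0.18,0,0,0,0.25],[0.32,0.37,0,0,0,0.5],[0.48,0.55,0,0,0,0.75],[0.64,0.73,0,0,0,1]]])

```text
clock: 0.85
tool_pos: [0.3245, 0.4081, 0.2264]
orientation: [180.0, -0.0, -51.3]
force: [0.8, -0.4, 0.5]
opening: 0.0877
gripper_force: 0.0
```

step_arm(steps=[[[0.23,0.08,0,0,0,0.25],[0.46,0.17,0,0,0,0.5],[0.68,0.25,0,0,0,0.75],[0.91,0.33,-0.05,0,0,1]]])

```text
clock: 1.25
tool_pos: [0.3558, 0.3164, 0.231]
orientation: [179.9, -0.0, -80.0]
force: [-0.1, 0.2, 0.0]
opening: 0.0872
gripper_force: 0.0
```

step_arm(steps=[[[0.24,-0.04,0,0,0,0.25],[0.48,-0.07,0,0,0,0.5],[0.72,-0.11,0,0,0,0.75],[0.96,-0.15,-0.05,0,0,1]]])

```text
clock: 1.65
tool_pos: [0.3876, 0.2247, 0.236]
orientation: [180.0, -0.1, -108.6]
force: [0.7, 0.4, 0.7]
opening: 0.0879
gripper_force: 0.0
```

step_arm(steps=[[[0.19,-0.15,0,0,0,0.25],[0.38,-0.29,0,0,0,0.5],[0.58,-0.44,0,0,0,0.75],[0.77,-0.59,-0.05,0,0,1]]])

```text
clock: 2.05
tool_pos: [0.4193, 0.1331, 0.2411]
orientation: [180.0, -0.1, -137.3]
force: [-0.3, -0.2, -0.4]
opening: 0.0876
gripper_force: 0.0
```

step_arm(steps=[[[0.1,-0.22,0,0,0,0.25],[0.2,-0.44,0,0,0,0.5],[0.3,-0.66,0,0,0,0.75],[0.4,-0.89,-0.05,0,0,1],[0.4,-0.89,-0.05,0,0,1],[0.4,-0.89,-0.05,0,0,1]]])

```text
clock: 2.65
tool_pos: [0.451, 0.0416, 0.2464]
orientation: [180.0, -0.0, -165.6]
force: [0.2, 1.0, -0.1]
opening: 0.0879
gripper_force: 0.0
```

```bash
python3 - <<'E'
from h import *
p,d,c=save('wrist','w1'); print(get_obs())
q=cloud(c,d); np.save('pics/q1',q)
im=np.clip(p[:,:,::-1].astype(float)*1.8,0,255).astype(np.uint8); cv2.imwrite('pics/w1b.png',im)
E
```

```text
{'clock': 2.7, 'joint_pos': array([ 3.03672464e+01, -1.77629254e+00, -2.40416120e+01, -1.51443577e-02,
       -6.77464114e+01, -1.05945855e+02]), 'qvel': array([ 1.02574999, -0.10960948, -0.04594347, -0.1325044 ,  0.02969906,
       -0.04862824]), 'tau': array([ -0.56577891, -26.20475292,  28.88753414,   6.87482581,
        -0.0968678 ,  -0.03769877]), 'tool_pos': array([0.45091453, 0.04201203, 0.2463668 ]), 'orientation': array([ 1.79989747e+02, -1.51304830e-02, -1.65584344e+02]), 'force': array([0.31116016, 0.47097423, 0.78628194]), 'moment': array([ 0.04712014, -0.14229431,  0.01145258]), 'gripper_force': 0.0, 'opening': 0.08752112887555971}
```

View pics/w1b.png

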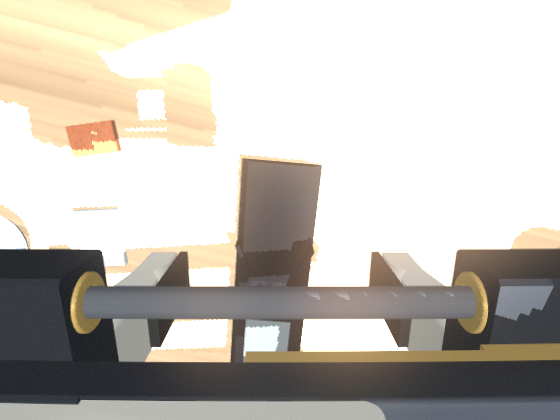

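The wrist view shows the apron, with its front corners at about (243,160) and (320,165) and the front end towards the top of the picture. A light strip begins near row 320, and the gripper covers the rest of the channel.

```bash
python3 - <<'E'
from h import *
c=load('w1'); p=c['p']; g=p.max(2)
m=(g<75).astype(np.uint8); m[:, :225]=0; m[:,340:]=0; m[:140]=0; m[286:]=0
L=[];Rr=[]
for v in range(172,232,3):
    u=np.nonzero(m[v])[0]; L.append((u[0]-.5,v)); Rr.append((u[-1]+.5,v))
F=[]
for u in range(250,316,3):
    v=np.nonzero(m[:,u])[0]; F.append((u,v[0]-.5))
def line(uv):
    w=ray(c,uv,.02)[:,:2]; vx,vy,x,y=cv2.fitLine(w.astype(np.float32),cv2.DIST_HUBER,0,.01,.01).ravel(); return np.array([vx,vy]),np.array([x,y])
out=[line(k) for k in(L,Rr,F)]
for d,x in out: print('dir',np.degrees(np.arctan2(d[1],d[0])).round(2),'pt',x.round(4))
for s in (8.,9.,9.3,9.6,10.):
    a=np.radians(s); e=np.array([np.cos(a),np.sin(a)]); n=np.array([-e[1],e[0]])
    print(s,'lat',[round(float(x@n),4) for _,x in out[:2]],'front',round(float(out[2][1]@e),4))
print([g[v,240:325:6].tolist() for v in(165,200,225,250,262,275,325,340)])
# top-view: light patch and dark outline rows
t=load('top0'); h=cv2.cvtColor(t['p'],cv2.COLOR_RGB2HSV); print(t['p'][140:245:5,240].tolist())
# tile by wrist
hs=cv2.cvtColor(p,cv2.COLOR_RGB2HSV)
E
```

```text
Traceback (most recent call last):
IndexError: index 0 is out of bounds for axis 0 with size 0
```

```bash
python3 - <<'E'
from h import *
c=load('w1'); p=c['p']; g=p.max(2)
for v in(165,172,200,225,250,262,275,325,340): print(v,g[v,228:336:4].tolist())
print(g[140:180,280].tolist())
E
```

```text
165 [236, 238, 239, 155, 78, 84, 84, 84, 82, 82, 82, 83, 82, 83, 83, 85, 85, 83, 78, 78, 78, 80, 84, 99, 240, 240, 239]
172 [233, 231, 230, 135, 76, 81, 80, 80, 79, 80, 78, 77, 78, 78, 79, 81, 82, 83, 85, 86, 88, 89, 91, 93, 234, 237, 240]
200 [239, 240, 240, 84, 70, 75, 73, 72, 70, 70, 68, 67, 68, 68, 69, 69, 72, 74, 74, 78, 79, 82, 85, 241, 240, 240, 241]
225 [243, 242, 153, 67, 69, 69, 68, 65, 63, 63, 63, 62, 62, 63, 64, 65, 67, 69, 72, 76, 78, 82, 242, 242, 242, 241, 241]
250 [151, 151, 117, 65, 62, 63, 61, 59, 59, 58, 56, 53, 52, 53, 48, 52, 54, 56, 60, 62, 64, 68, 154, 243, 243, 244, 244]
262 [149, 149, 75, 52, 52, 50, 48, 47, 47, 46, 45, 45, 45, 46, 49, 50, 53, 56, 58, 62, 65, 239, 239, 239, 238, 238, 239]
275 [236, 145, 51, 48, 47, 47, 45, 45, 44, 45, 43, 45, 47, 52, 59, 61, 52, 55, 58, 61, 73, 249, 248, 248, 248, 250, 250]
325 [153, 96, 48, 47, 47, 89, 89, 89, 90, 88, 88, 101, 117, 88, 89, 88, 51, 53, 55, 242, 241, 240, 239, 238, 237, 237, 237]
340 [150, 48, 53, 55, 114, 150, 150, 150, 150, 150, 150, 151, 134, 87, 89, 66, 49, 53, 52, 242, 241, 241, 240, 237, 232, 228, 230]
[232, 231, 230, 230, 228, 226, 224, 226, 230, 234, 237, 238, 239, 239, 240, 239, 239, 239, 236, 152, 147, 112, 75, 74, 84, 83, 82, 82, 82, 81, 80, 79, 78, 78, 77, 77, 77, 76, 76, 75]
```

```bash
python3 - <<'E'
from h import *
c=load('w1'); p=c['p']; g=p.max(2)
m=(g<112).astype(np.uint8); m[:, :225]=0; m[:,340:]=0; m[:140]=0; m[286:]=0
def edge(rows):
    L=[];R=[]
    for v in rows:
        u=np.nonzero(m[v])[0]; L.append((u[0]-.5,v)); R.append((u[-1]+.5,v))
    return L,R
L,Rr=edge(range(172,232,3))
F=[(u,np.nonzero(m[:,u])[0][0]-.5) for u in range(252,314,3)]
def line(uv):
    w=ray(c,uv,.02)[:,:2]; vx,vy,x,y=cv2.fitLine(w.astype(np.float32),cv2.DIST_HUBER,0,.01,.01).ravel(); return np.array([vx,vy]),np.array([x,y])
out=[line(k) for k in(L,Rr,F)]
for d,x in out: print('dir',np.degrees(np.arctan2(d[1],d[0])).round(2),'pt',x.round(4))
for s in (8.,9.,9.5,10.):
    a=np.radians(s); e=np.array([np.cos(a),np.sin(a)]); n=np.array([-e[1],e[0]])
    print(s,'lat',[round(float(x@n),4) for _,x in out[:2]],'front',round(float(out[2][1]@e),4))
# light patches in channel, in holder coords later
for v,u in[(325,250),(340,250),(345,290),(240,240),(236,316)]: print(v,u,ray(c,[(u,v)],.02).round(4), ray(c,[(u,v)],.015).round(4))
l2,r2=edge(range(234,284,3)); print(ray(c,l2,.028)[:,:2].round(4).tolist()); print(ray(c,r2,.028)[:,:2].round(4).tolist())
t=load('top0'); print(t['p'].max(2)[135:245:3,232:250:4].tolist())
E
```

```text
dir 9.44 pt [0.4764 0.0029]
dir 9.91 pt [0.4533 0.0865]
dir -80.61 pt [0.4297 0.0318]
8.0 lat [-0.0635, 0.0226] front 0.4299
9.0 lat [-0.0717, 0.0146] front 0.4294
9.5 lat [-0.0758, 0.0105] front 0.4291
10.0 lat [-0.0799, 0.0065] front 0.4287
325 250 [[0.6342 0.0515 0.02  ]] [[0.6375 0.0519 0.015 ]]
340 250 [[0.6552 0.0564 0.02  ]] [[0.6588 0.0568 0.015 ]]
345 290 [[0.6498 0.107  0.02  ]] [[0.6533 0.108  0.015 ]]
240 240 [[0.528 0.015 0.02 ]] [[0.5299 0.0149 0.015 ]]
236 316 [[0.5016 0.0984 0.02  ]] [[0.5032 0.0993 0.015 ]]
[[0.5187, 0.0109], [0.5222, 0.0117], [0.526, 0.0114], [0.5297, 0.0111], [0.5336, 0.0108], [0.5368, 0.0127], [0.5401, 0.0145], [0.544, 0.0142], [0.5476, 0.015], [0.5512, 0.0158], [0.5549, 0.0166], [0.5588, 0.0163], [0.5625, 0.0171], [0.5662, 0.0179], [0.5699, 0.0188], [0.5736, 0.0196], [0.5777, 0.0193]]
[[0.4975, 0.0934], [0.5012, 0.0933], [0.5047, 0.0943], [0.5081, 0.0953], [0.5116, 0.0963], [0.5148, 0.0984], [0.5183, 0.0994], [0.5221, 0.0993], [0.5263, 0.0981], [0.5298, 0.0991], [0.5337, 0.099], [0.5373, 0.1], [0.5409, 0.101], [0.5449, 0.1009], [0.5485, 0.102], [0.5525, 0.1019], [0.5562, 0.1029]]
[[101, 126, 140, 144, 145], [140, 141, 135, 134, 143], [87, 64, 41, 42, 91], [20, 21, 20, 20, 16], [18, 19, 19, 13, 9], [14, 11, 8, 6, 7], [16, 24, 31, 36, 14], [43, 43, 43, 53, 69], [47, 65, 84, 86, 83], [90, 90, 85, 83, 85], [88, 85, 86, 90, 89], [87, 89, 87, 80, 68], [68, 75, 83, 78, 59], [41, 72, 62, 46, 40], [34, 32, 27, 18, 11], [7, 12, 8, 12, 12], [10, 11, 16, 20, 22], [6, 21, 22, 21, 21], [8, 17, 22, 22, 23], [8, 14, 24, 21, 23], [8, 13, 22, 21, 16], [10, 15, 14, 14, 9], [8, 8, 7, 9, 10], [10, 9, 8, 11, 10], [9, 8, 10, 16, 20], [7, 8, 23, 23, 25], [17, 17, 24, 22, 23], [42, 26, 24, 23, 23], [59, 24, 23, 24, 24], [72, 23, 24, 23, 23], [90, 23, 25, 22, 24], [109, 25, 22, 22, 24], [114, 23, 23, 23, 24], [123, 25, 24, 24, 23], [133, 24, 23, 23, 24], [129, 26, 23, 24, 23], [139, 51, 67, 70, 86]]
```

step_arm(steps=[[[0.1,-0.45,0.1,0,0,0],[0.2,-0.9,0.2,0,0,0]]])

```text
clock: 2.9
tool_pos: [0.4543, -0.0494, 0.2265]
orientation: [180.0, 0.1, -165.3]
force: [1.0, -0.2, 0.1]
opening: 0.0873
gripper_force: 0.0
```

step_arm(steps=[[[0.1,-0.45,0.1,0,0,0],[0.2,-0.9,0.2,0,0,0]]])

```text
clock: 3.1
tool_pos: [0.457, -0.1429, 0.2063]
orientation: [180.0, 0.0, -165.4]
force: [1.2, 0.9, 0.1]
opening: 0.0876
gripper_force: 0.0
```

step_arm(steps=[[[0.1,-0.45,0,0,0,0],[0.2,-0.9,0,0,0,0]]])

```text
clock: 3.3
tool_pos: [0.4599, -0.2353, 0.2062]
orientation: [180.0, -0.0, -165.5]
force: [1.8, 0.6, 0.2]
opening: 0.0874
gripper_force: 0.0
```

step_arm(steps=[[[0.1,-0.45,0,0,0,-0.1],[0.18,-0.87,0,0,0,-0.1],[0.18,-0.87,0,0,0,-0.1],[0.18,-0.87,0,0,0,-0.1]]])

```text
clock: 3.7
tool_pos: [0.464, -0.3233, 0.2057]
orientation: [179.9, -0.1, -162.8]
force: [-0.6, -0.5, -0.5]
opening: 0.0883
gripper_force: 0.0
```

```bash
cat > tile.py <<'E'
from h import *
def tile(c,p,z,near,lo=(0,120,60),hi=(16,255,255),amin=1500):
    m=cv2.inRange(cv2.cvtColor(p,cv2.COLOR_RGB2HSV),lo,hi); r=[]
    m=cv2.morphologyEx(m,cv2.MORPH_CLOSE,np.ones((5,5)))
    for k in cv2.findContours(m,0,2)[0]:
        if cv2.contourArea(k)<amin: continue
        w=ray(c,k[:,0],z)[:,:2]; (cx,cy),(a,b),_=R=cv2.minAreaRect((w*1000).astype(np.float32)); q=cv2.boxPoints(R)
        e=q[1]-q[0]; g=q[2]-q[1]; e=e if np.linalg.norm(e)>np.linalg.norm(g) else g
        y=np.degrees(np.arctan2(e[1],e[0])); y=(y+90)%180-90
        r.append((round(cx/1000,4),round(cy/1000,4),round(a,1),round(b,1),round(float(y),2),k[:,0].mean(0).round().tolist()))
    return r
E
python3 - <<'E'
from tile import *
p,d,c=save('wrist','w2'); o=get_obs(); print(o['tool_pos'],o['orientation'],o['joint_pos'])
print(tile(c,p,.01,None))
E
```

```text
[ 0.46411048 -0.32253121  0.20602269] [ 1.79955300e+02 -3.93465947e-02 -1.62731643e+02] [-1.49710757e+01  1.11407587e+01 -1.50952322e+01 -1.87408896e-02
 -6.38211361e+01 -5.77523062e+01]
[(0.4648, -0.3226, 69.3, 51.1, 17.23, [279.0, 169.0])]
```

View pics/w2.png

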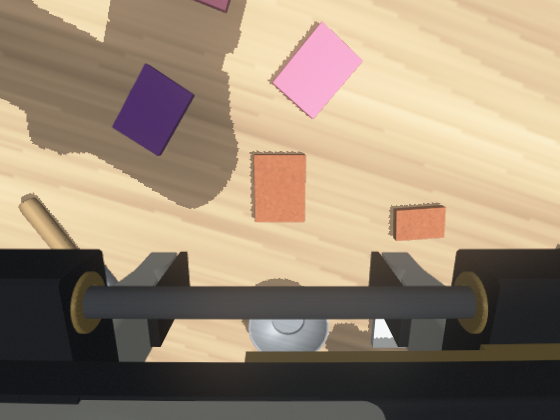

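The wrist view shows the tile square between the fingers at (279,188). The half tile is at (418,223) and the dish at (285,320), clear of the fingers.

step_arm(steps=[[[0,0,0.4,0,0,0],[0,0,0.8,0,0,0],[0,0,1,0,0,0]]])

```text
clock: 4.05
tool_pos: [0.463, -0.3207, 0.1039]
orientation: [179.9, -0.1, -162.6]
force: [0.7, -0.9, -0.2]
opening: 0.0878
gripper_force: 0.0
```

step_arm(steps=[[[0,0,0.3,0,0,0],[0,0,0.55,0,0,0],[0,0,0.75,0,0,0],[0,0,0.9,0,0,0],[0,0,0.97,0,0,0],[0,0,1,0,0,0],[0,0,1,0,0,0]]])

```text
clock: 4.75
tool_pos: [0.4647, -0.3226, 0.007]
orientation: [-180.0, 0.0, -162.7]
force: [0.6, 0.6, -0.6]
opening: 0.0878
gripper_force: 0.0
```

step_arm(steps=[[[0,0,0.02,0,0,0],[0,0,0.02,0,0,0],[0,0,0.02,0,0,0],[0,0,0.02,0,0,0],[0,0,0.02,0,0,0],[0,0,0.02,0,0,0],[0,0,0.02,0,0,0],[0,0,0.02,0,0,0],[0,0,0.02,0,0,0],[0,0,0.02,0,0,0]]], jaw=255)

```text
clock: 5.75
tool_pos: [0.4642, -0.3233, 0.0047]
orientation: [-180.0, 0.0, -162.8]
force: [-1.7, -0.0, 4.1]
opening: 0.0511
gripper_force: 30.0
```

step_arm(steps=[[[0,0,-0.1,0,0,0],[0,0,-0.3,0,0,0],[0,0,-0.6,0,0,0],[0,0,-0.9,0,0,0],[0,0,-1,0,0,0]]])

```text
clock: 6.25
tool_pos: [0.4658, -0.3239, 0.1082]
orientation: [-179.8, 0.2, -162.7]
force: [1.2, -0.7, -0.8]
opening: 0.0511
gripper_force: 30.0
```

step_arm(steps=[[[-0.1,0.22,-0.1,0,0,0],[-0.2,0.5,-0.2,0,0,0],[-0.36,0.87,-0.2,0,0,0]]])

```text
clock: 6.55
tool_pos: [0.4731, -0.2293, 0.1257]
orientation: [-180.0, 0.1, -162.9]
force: [1.0, 0.2, -1.1]
opening: 0.0513
gripper_force: 30.0
```

step_arm(steps=[[[-0.12,0.29,0,0,0,0],[-0.24,0.58,0,0,0,0],[-0.36,0.87,0,0,0,0]]])

```text
clock: 6.85
tool_pos: [0.481, -0.1343, 0.1245]
orientation: [180.0, -0.0, -162.8]
force: [0.6, 0.0, -0.5]
opening: 0.0515
gripper_force: 30.0
```

step_arm(steps=[[[-0.12,0.29,0,0,0,0],[-0.24,0.58,0,0,0,0],[-0.36,0.87,0,0,0,0]]])

```text
clock: 7.15
tool_pos: [0.4896, -0.0406, 0.1245]
orientation: [180.0, -0.0, -162.8]
force: [0.5, 0.5, -1.3]
opening: 0.0512
gripper_force: 30.0
```

step_arm(steps=[[[-0.12,0.28,0,0,0,0.1],[-0.22,0.55,0,0,0,0.2],[-0.31,0.76,0,0,0,0.27],[-0.34,0.85,0,0,0,0.27],[-0.34,0.85,0,0,0,0.27],[-0.34,0.85,0,0,0,0.27],[-0.34,0.85,0,0,0,0.27]]])

```text
clock: 7.85
tool_pos: [0.497, 0.0485, 0.1244]
orientation: [-180.0, -0.0, -170.5]
force: [-0.1, 0.2, -0.6]
opening: 0.0512
gripper_force: 30.0
```

```bash
python3 - <<'E'
from tile import *
p,d,c=save('wrist','w3'); o=get_obs(); print(o['tool_pos'],o['orientation'],o['force'],o['opening'])
# apron edges, dark rows above the gripper
g=p.max(2); print([(v,g[v,200:360:8].tolist()) for v in(80,110,130,150,180)])
cv2.imwrite('pics/w3b.png',np.clip(p[:,:,::-1].astype(float)*1.5,0,255).astype(np.uint8))
E
```

```text
[0.49704963 0.04844889 0.12448611] [-1.79995777e+02 -2.04113005e-02 -1.70546357e+02] [ 0.25163336  0.27412256 -0.68612916] 0.051190955307827454
[(80, [229, 229, 231, 232, 233, 235, 236, 237, 237, 237, 237, 236, 235, 235, 227, 230, 234, 237, 241, 244]), (110, [146, 144, 145, 147, 151, 152, 153, 154, 240, 240, 241, 240, 240, 239, 237, 236, 232, 229, 226, 229]), (130, [150, 151, 152, 60, 59, 59, 58, 57, 60, 60, 72, 73, 76, 78, 81, 85, 89, 90, 238, 241]), (150, [141, 141, 140, 51, 49, 48, 46, 45, 46, 47, 62, 62, 66, 69, 73, 79, 83, 88, 243, 242]), (180, [152, 152, 153, 115, 50, 48, 45, 44, 42, 40, 55, 58, 61, 65, 69, 74, 81, 86, 245, 244])]
```

View pics/w3b.png

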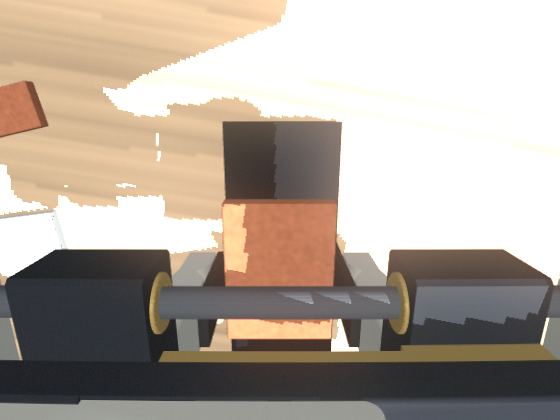

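The tile is held square over the apron: its edges are at columns 222 to 336, the deck's at about 224 to 340, and the deck's front edge is at row 123. Next I'll measure the offset.

```bash
python3 - <<'E'
from tile import *
c=load('w3'); p=c['p']; g=p.max(2); m=g<112
L=[];Rr=[]
for v in range(128,192,4):
    u=np.nonzero(m[v,200:360])[0]+200; L.append((u[0]-.5,v)); Rr.append((u[-1]+.5,v))
F=[(u,np.nonzero(m[100:190,u])[0][0]+99.5) for u in range(232,332,5)]
a=np.radians(9.5); e=np.array([np.cos(a),np.sin(a)]); n=np.array([-e[1],e[0]])
for k in(L,Rr,F):
    w=ray(c,k,.02)[:,:2]; s=w@e; l=w@n; print('lat',np.median(l).round(4),'along',np.median(s).round(4),'slope',np.polyfit(s,l,1)[0].round(4) if k is not F else np.degrees(np.polyfit(l,s,1)[0]).round(2))
o=get_obs()['tool_pos'][:2]; print('tcp',o@n,o@e)
print(tile(c,p,.125,None))
E
```

```text
lat -0.0752 along 0.4575 slope 0.0004
lat 0.0103 along 0.4575 slope -0.0029
lat -0.0338 along 0.4307 slope 0.15
tcp -0.034252409638177536 0.4982292647966651
[(0.5298, 0.0541, 11.7, 53.1, -80.48, [277.0, 330.0]), (0.484, 0.0463, 43.2, 53.2, -80.48, [281.0, 231.0]), (0.4417, -0.0762, 20.0, 22.7, -69.51, [29.0, 109.0])]
```

step_arm(steps=[[[-0.01,0.018,0.2,0,0,0],[-0.01,0.018,0.4,0,0,0],[-0.01,0.018,0.6,0,0,0],[-0.01,0.018,0.75,0,0,0],[-0.01,0.018,0.86,0,0,0],[-0.01,0.018,0.93,0,0,0],[-0.01,0.018,0.96,0,0,0],[-0.01,0.018,0.98,0,0,0],[-0.01,0.018,0.98,0,0,0],[-0.01,0.018,0.98,0,0,0]]])

```text
clock: 8.9
tool_pos: [0.4983, 0.0514, 0.0271]
orientation: [180.0, 0.1, -170.5]
force: [-0.3, -0.6, -1.1]
opening: 0.0516
gripper_force: 30.0
```

step_arm(steps=[[[0,0,0.005,0,0,0],[0,0,0.01,0,0,0],[0,0,0.01,0,0,0],[0,0,0.01,0,0,0]]])

```text
clock: 9.3
tool_pos: [0.498, 0.0513, 0.0256]
orientation: [180.0, 0.0, -170.5]
force: [0.7, 0.7, -1.3]
opening: 0.0516
gripper_force: 30.0
```

step_arm(steps=[[[0,0,0.005,0,0,0],[0,0,0.01,0,0,0],[0,0,0.01,0,0,0],[0,0,0.01,0,0,0]]])

```text
clock: 9.7
tool_pos: [0.498, 0.0513, 0.0247]
orientation: [180.0, 0.0, -170.5]
force: [-0.9, 0.1, 4.0]
opening: 0.0514
gripper_force: 30.0
```

step_arm(steps=[[[0,0,0,0,0,0],[0,0,0,0,0,0],[0,0,0,0,0,0],[0,0,0,0,0,0],[0,0,0,0,0,0],[0,0,0,0,0,0],[0,0,-0.05,0,0,0],[0,0,-0.15,0,0,0],[0,0,-0.4,0,0,0],[0,0,-0.7,0,0,0],[0,0,-1,0,0,0]]], jaw=0)

```text
clock: 10.8
tool_pos: [0.4979, 0.0512, 0.1265]
orientation: [-180.0, 0.0, -170.5]
force: [0.8, 0.3, -0.7]
opening: 0.0876
gripper_force: 0.0
```

step_arm(steps=[[[0.15,0,0,0,-0.25,0],[0.3,0,0,0,-0.5,0],[0.5,0,0,0,-0.75,0],[0.65,0,0,0,-1,0],[0.65,0,0,0,-1,0]]], jaw=255)

```text
clock: 11.3
tool_pos: [0.4607, 0.0255, 0.1633]
orientation: [177.3, 25.8, -170.5]
force: [-0.6, 0.2, -0.9]
opening: 0.0534
gripper_force: 0.0
```

step_arm(steps=[[[0,0,0,0,-0.22,0],[0,0,0,0,-0.22,0],[0,0,0,0,-0.22,0],[0,0,0,0,-0.22,0],[0,0,0,0,-0.22,0]]])

```text
clock: 11.8
tool_pos: [0.4736, 0.0141, 0.1758]
orientation: [175.8, 29.8, -170.6]
force: [0.8, 0.4, 0.4]
opening: 0.013
gripper_force: 0.0
```

```bash
python3 - <<'E'
from tile import *
p,d,c=save('wrist','w4'); o=get_obs(); print(o['tool_pos'],o['orientation'],o['joint_pos'],o['force'],o['opening'])
a=np.radians(9.5); e=np.array([np.cos(a),np.sin(a)]); n=np.array([-e[1],e[0]])
for f in('wrist','top','side'):
    if f!='wrist': p,d,c=save(f,f+'4')
    for r in tile(c,p,.03,None,amin=80): print(f,r,'along',round(np.array(r[:2])@e-.5795,4),'lat',round(np.array(r[:2])@n+.0327,4))
print('tcp',o['tool_pos'][:2]@e-.5795,o['tool_pos'][:2]@n+.0327)
E
```

```text
[0.4736373  0.01415711 0.17573624] [ 175.78812791   29.75823102 -170.56659866] [  28.93422012  -13.31707814  -58.21106355   19.79845089  -16.46647565
 -125.97248011] [-1.24866314  0.32614133  0.70434131] 0.009508868518061313
wrist (0.8523, 0.5366, 237.3, 101.5, 39.79, [512.0, 336.0]) along 0.3497 lat 0.4213
wrist (0.4966, 0.0509, 74.4, 52.6, 10.32, [325.0, 143.0]) along -0.0813 lat 0.0009
wrist (0.4456, -0.1545, 32.0, 47.5, -68.42, [34.0, 35.0]) along -0.1655 lat -0.1932
top (0.453, -0.1678, 36.9, 54.9, -69.16, [322.0, 234.0]) along -0.1604 lat -0.2076
top (0.4995, 0.0509, 73.2, 58.3, 11.93, [244.0, 212.0]) along -0.0784 lat 0.0005
top (0.8687, 0.5996, 241.6, 118.6, 88.46, [69.0, 94.0]) along 0.3762 lat 0.4807
top (0.7776, 0.1273, 306.4, 406.7, -72.33, [221.0, 129.0]) along 0.2084 lat 0.0299
side (0.5935, -0.32, 57.0, 84.5, -15.79, [337.0, 335.0]) along -0.047 lat -0.3809
side (0.7363, -0.2858, 116.0, 68.0, 80.6, [390.0, 317.0]) along 0.0995 lat -0.3707
side (0.1268, -0.2145, 438.4, 694.0, -9.0, [144.0, 330.0]) along -0.4898 lat -0.1998
side (0.5125, 0.0568, 102.9, 73.7, 9.91, [278.0, 219.0]) along -0.0647 lat 0.0041
side (0.0341, 0.5124, 63.6, 162.3, -33.58, [118.0, 124.0]) along -0.4613 lat 0.5324
side (0.3646, 0.5495, 183.6, 160.3, 84.43, [220.0, 109.0]) along -0.1292 lat 0.5145
side (-0.2258, 0.6814, 52.4, 151.4, -26.4, [41.0, 99.0]) along -0.6897 lat 0.742
side (0.8233, 0.4696, 1823.0, 953.0, 67.41, [380.0, 218.0]) along 0.31 lat 0.36
side (-0.1798, 1.1407, 512.5, 593.4, -81.31, [78.0, 27.0]) along -0.5686 lat 1.1874
tcp -0.11002174930312136 -0.031509747543119464
```

View pics/w4.png

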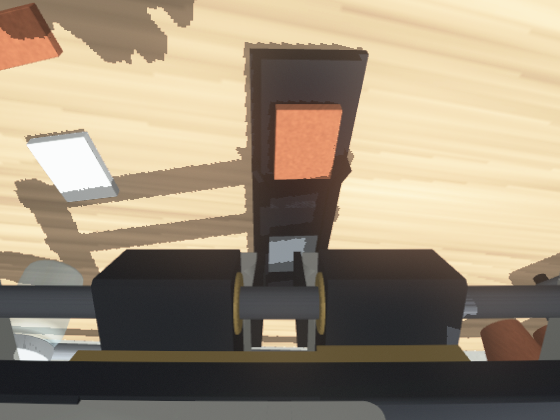

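The wrist view shows the tile lying square on the apron, centred near (307,141), with the channel and a light strip beyond it. The lean ran into joint 3's limit because the tool is too close to the base here. I'll go upright again, push with a near-vertical tool on the apron and lean further in.

step_arm(steps=[[[0,0,0,0,0.25,0],[0,0,0,0,0.5,0],[0,0,0,0,0.75,0],[0,0,0,0,1,0],[0,0,0,0,1,0],[0,0,0,0,1,0],[0,0,0,0,1,0]]])

```text
clock: 12.65
tool_pos: [0.4729, 0.0137, 0.1756]
orientation: [176.3, 1.2, -168.6]
force: [-0.4, -0.1, 0.3]
opening: 0.0005
gripper_force: 0.0
```

```bash
python3 - <<'E'
from h import *
o=get_obs(); print(o['tool_pos'],o['orientation'],o['joint_pos'],o['force'],o['opening'])
E
```

```text
[0.47287121 0.01366057 0.1755705 ] [ 176.32304341    1.23920868 -168.58448605] [ 22.60326744   3.45622757 -27.01167729  -3.98538601 -57.66513137
 -99.07058259] [-0.37240868 -0.06889688  0.32779703] 0.0005024637884028158
```

```bash
cat > go.py <<'E'
from h import *
import sys
a=np.radians(9.5); e=np.array([np.cos(a),np.sin(a),0]); n=np.array([-e[1],e[0],0]); O=.5795*e-.0327*n
def st():
    o=get_obs(); T=Ro.from_euler('xyz',o['orientation'],degrees=True); d=o['tool_pos']-O
    print('s',(d@e).round(4),'lat',(d@n).round(4),'z',d[2].round(4),'rpy',o['orientation'].round(1),'q',o['joint_pos'].round(1),'F e,n,z',np.array([o['force']@e,o['force']@n,o['force'][2]]).round(1)); return o,T
def go(s,lat,z,L):
    o,T=st(); Q=Ro.from_euler('z',-170.5,degrees=True)*Ro.from_euler('x',180,degrees=True)*Ro.from_euler('y',-L,degrees=True)
    print('->',(s,lat,z,L),'shift',(T.inv().apply(O+s*e+lat*n+[0,0,z]-o['tool_pos'])/.1).round(3),'turn',((T.inv()*Q).as_rotvec()/.5).round(3))
if __name__=='__main__':
    v=list(map(float,sys.argv[1:]))
    go(*v) if v else st()
E
python3 go.py -.140 .001 .12 0
```

```text
s -0.1109 lat -0.0319 z 0.1756 rpy [ 176.3    1.2 -168.6] q [ 22.6   3.5 -27.   -4.  -57.7 -99.1] F e,n,z [-0.4 -0.   0.3]
-> (-0.14, 0.001, 0.12, 0.0) shift [0.292 0.302 0.57 ] turn [0.129 0.041 0.068]
```

step_arm(steps=[[[0.15,0.15,0.2,0.07,0.02,0.03],[0.29,0.3,0.57,0.13,0.04,0.07],[0.29,0.3,0.57,0.13,0.04,0.07],[0.29,0.3,0.57,0.13,0.04,0.07],[0.29,0.3,0.57,0.13,0.04,0.07]]])

```text
clock: 13.15
tool_pos: [0.4406, 0.0415, 0.1219]
orientation: [180.0, 0.2, -170.5]
force: [0.5, 1.1, -0.3]
opening: 0.0001
gripper_force: 0.0
```

```bash
python3 go.py -.140 .0005 .026 0
```

```text
s -0.1381 lat 0.001 z 0.1219 rpy [ 180.     0.2 -170.5] q [ 3.110e+01  4.100e+00 -3.610e+01  1.000e-01 -4.960e+01 -1.116e+02] F e,n,z [ 0.6  1.  -0.3]
-> (-0.14, 0.0005, 0.026, 0.0) shift [ 0.023 -0.005  0.959] turn [0.001 0.008 0.   ]
```

step_arm(steps=[[[0.02,0,0.3,0,0,0],[0.02,0,0.6,0,0,0],[0.02,0,0.8,0,0,0],[0.02,0,0.91,0,0,0],[0.02,0,0.96,0,0,0],[0.02,0,0.96,0,0,0],[0.02,0,0.96,0,0,0]]])

```text
clock: 13.85
tool_pos: [0.4388, 0.0411, 0.0255]
orientation: [180.0, 0.1, -170.6]
force: [0.3, -0.3, 0.3]
opening: 0.0005
gripper_force: 0.0
```

step_arm(steps=[[[-0.03,0,0,0,0,0],[-0.06,0,0,0,0,0],[-0.09,0,0,0,0,0],[-0.11,0,0,0,0,0],[-0.13,0,0,0,0,0],[-0.15,0,0,0,0,0],[-0.17,0,0,0,0,0],[-0.19,0,0,0,0,0],[-0.21,0,0,0,0,0],[-0.23,0,0,0,0,0],[-0.25,0,0,0,0,0],[-0.28,0,0,0,0,0],[-0.31,0,0,0,0,0],[-0.34,0,0,0,0,0],[-0.37,0,0,0,0,0],[-0.4,0,0,0,0,0]]])

```text
clock: 15.45
tool_pos: [0.4776, 0.0475, 0.0246]
orientation: [-180.0, 0.0, -170.5]
force: [-0.3, -0.4, 0.7]
opening: 0.0006
gripper_force: 0.3
```

```bash
cat > look.py <<'E'
from go import *
from tile import tile
import sys
z=float(sys.argv[1]); f=sys.argv[2]; cam=sys.argv[3] if len(sys.argv)>3 else 'wrist'
st(); p,d,c=save(cam,f)
for r in tile(c,p,z,None,amin=150 if cam=='wrist' else 60):
    x=np.array([*r[:2],0])-O; 
    if abs(x@n)<.06: print(r,'s',(x@e).round(4),'lat',(x@n).round(4))
E
python3 look.py .03 w5
```

```text
s -0.1006 lat 0.0008 z 0.0246 rpy [-180.     0.  -170.5] q [ 2.930e+01  1.600e+01 -3.780e+01  1.000e-01 -3.610e+01 -1.099e+02] F e,n,z [-0.4 -0.3  0.7]
```

step_arm(steps=[[[-0.03,0,0,0,0,0],[-0.06,0,0,0,0,0],[-0.09,0,0,0,0,0],[-0.12,0,0,0,0,0],[-0.15,0,0,0,0,0],[-0.18,0,0,0,0,0],[-0.21,0,0,0,0,0],[-0.24,0,0,0,0,0],[-0.27,0,0,0,0,0],[-0.3,0,0,0,0,0],[-0.33,0,0,0,0,0],[-0.36,0,0,0,0,0],[-0.39,0,0,0,0,0],[-0.42,0,0,0,0,0],[-0.44,0,0,0,0,0],[-0.45,0,0,0,0,0],[-0.45,0,0,0,0,0]]])

```text
clock: 17.2
tool_pos: [0.522, 0.055, 0.0247]
orientation: [-180.0, 0.1, -170.5]
force: [0.0, -0.2, 0.9]
opening: 0.0003
gripper_force: 0.0
```

```bash
python3 look.py .03 t6 top;python3 look.py .03 s6 side; python3 go.py -.070 .0005 .06 35
```

```text
s -0.0556 lat 0.0008 z 0.0247 rpy [-1.800e+02  1.000e-01 -1.705e+02] q [ 2.750e+01  1.940e+01 -3.220e+01  1.000e-01 -3.830e+01 -1.081e+02] F e,n,z [ 0.  -0.2  0.9]
(0.7788, 0.1276, 304.2, 404.4, -72.56, [224.0, 127.0]) s 0.2097 lat 0.03
s -0.0556 lat 0.0007 z 0.0247 rpy [-1.800e+02  1.000e-01 -1.705e+02] q [ 2.750e+01  1.940e+01 -3.220e+01  1.000e-01 -3.830e+01 -1.081e+02] F e,n,z [-0.2 -0.8  0. ]
(-0.1942, -0.1208, 17.0, 178.6, -86.93, [5.0, 302.0]) s -0.791 lat -0.0544
(0.5914, 0.0706, 29.0, 65.7, -86.45, [310.0, 211.0]) s 0.0154 lat 0.0047
s -0.0557 lat 0.0007 z 0.0247 rpy [-1.800e+02  1.000e-01 -1.705e+02] q [  27.5   19.4  -32.2    0.   -38.3 -108.1] F e,n,z [ 0.3  1.1 -0.4]
-> (-0.07, 0.0005, 0.06, 35.0) shift [ 0.143 -0.003 -0.353] turn [-1.000e-03 -1.219e+00 -1.000e-03]
```

```bash
cat > kin.py <<'E'
from go import *
from scipy.optimize import least_squares
D=[([84.1176,20.5824,.6458,-.0145,-70.1373,-16.5064],[.25699,.62375,.22583],[179.925,-.008,-22.394]),
([30.367,-1.776,-24.042,-.015,-67.746,-105.946],[.45091,.04201,.24637],[179.99,-.015,-165.584]),
([-14.971,11.141,-15.095,-.019,-63.821,-57.752],[.46411,-.32253,.20602],[179.955,-.039,-162.732]),
([28.934,-13.317,-58.211,19.798,-16.466,-125.972],[.47364,.01416,.17574],[175.788,29.758,-170.567]),
([22.603,3.456,-27.012,-3.985,-57.665,-99.071],[.47287,.01366,.17557],[176.323,1.239,-168.584]),
([27.5,19.4,-32.2,.05,-38.3,-108.1],[.522,.055,.0247],[180,.1,-170.5])]
R=lambda ax,t:Ro.from_euler(ax,t,degrees=True)
def fk(q,k,s):
    a0,h,b1,L2,a3,L3,b2,d=k; r1=R('z',q[0]); r2=r1*R('y',q[1]); r3=r2*R('y',-q[2]); r4=r3*R('x',s[0]*q[3]); r5=r4*R('y',-q[4]); r6=r5*R('x',s[1]*q[5])
    p=r1.apply([a0,b1,h])+r2.apply([0,0,L2])+r3.apply([L3,0,a3])+r5.apply([d,b2,0]); return p,r6
def fit():
    best=None
    for s in((1,1),(1,-1),(-1,1),(-1,-1)):
        A=[(fk(q,np.zeros(8),s)[1],Ro.from_euler('xyz',o,degrees=True)) for q,_,o in D]; C=A[0][0].inv()*A[0][1]
        er=max((( a*C).inv()*b).magnitude() for a,b in A)
        if best is None or er<best[0]: best=(er,s,C)
    er,s,C=best
    f=least_squares(lambda k:np.concatenate([fk(q,k,s)[0]-p for q,p,_ in D]+[1e-4*(k-k0)]),k0:=np.array([0,.4,-.1,.4,.05,.4,-.1,.3]))
    print('rot err deg',np.degrees(er),'pos rms mm',1e3*np.sqrt(np.mean(f.fun[:18]**2)),f.x.round(3)); return f.x,s,C
K,S,C=fit()
lo=np.array([-176.03,-82.01,-58.28,-173.87,-174.79,-173.66])+.5; hi=np.array([176.03,121.73,71.71,95.51,-.11,173.66])-.5
def ik(q0,s,lat,z,L,yaw=-170.5,az=0):
    P=O+s*e+lat*n+[0,0,z]; Q=R('z',yaw+az)*R('x',180)*R('y',-L)*R('z',az)
    def g(q):
        p,r=fk(q,K,S); return np.r_[(p-P)*5,(Q.inv()*r*C).as_rotvec()]
    f=least_squares(g,np.clip(q0,lo+.1,hi-.1),bounds=(lo,hi),x_scale=30.); r=g(f.x); return f.x,1e3*np.linalg.norm(r[:3])/5,np.degrees(np.linalg.norm(r[3:]))
E
python3 - <<'E'
from kin import *
q0=get_obs()['joint_pos']
for az in(0,):
  for s in(-.07,-.04,-.01,.02,.05):
    for z in (.03,):
      q=q0
      for L in(10,20,25,30,35):
        q,a,b=ik(q,s,0,z,L,az=az); print(az,s,z,L,q.round(1),'err mm',a.round(1),'deg',b.round(1))
E
```

```text
rot err deg 0.06125757374345057 pos rms mm 0.0609780679491728 [-0.001  0.199  0.001  0.602  0.     0.464 -0.192  0.378]
0 -0.07 0.03 10 [  30.4   13.3  -45.9    9.7  -21.7 -119.6] err mm 0.0 deg 0.0
0 -0.07 0.03 20 [  26.9   10.4  -57.8   28.9   -5.5 -135.4] err mm 3.4 deg 3.9
0 -0.07 0.03 25 [  27.1   10.4  -55.8   12.6   -1.6 -118.8] err mm 4.8 deg 7.2
0 -0.07 0.03 30 [ 23.4  11.1 -45.8 -32.6  -0.6 -69.2] err mm 7.0 deg 8.0
0 -0.07 0.03 35 [ 12.   10.7 -39.7 -71.6  -0.6 -20.4] err mm 6.1 deg 4.9
0 -0.04 0.03 10 [  29.1   15.7  -41.8    8.5  -23.4 -117.1] err mm 0.0 deg 0.0
0 -0.04 0.03 20 [  23.3   12.3  -57.6   40.6   -3.7 -143.7] err mm 3.0 deg 3.2
0 -0.04 0.03 25 [  26.1   12.6  -53.3   15.3   -2.1 -120.5] err mm 4.4 deg 6.7
0 -0.04 0.03 30 [ 24.2  13.1 -44.8 -24.2  -0.6 -78.4] err mm 5.9 deg 7.9
0 -0.04 0.03 35 [ 13.2  12.8 -37.4 -67.4  -0.6 -25.6] err mm 6.2 deg 5.4
0 -0.01 0.03 10 [  27.9   18.   -37.7    7.4  -25.1 -114.9] err mm 0.0 deg 0.0
0 -0.01 0.03 20 [  22.7   14.5  -54.7   40.8   -4.1 -143.3] err mm 2.3 deg 2.6
0 -0.01 0.03 25 [  25.1   14.7  -50.8   18.1   -2.7 -122
[... 224 characters left out ...]
. ] err mm 0.0 deg 0.0
0 0.02 0.03 20 [  22.    16.6  -51.9   41.8   -4.4 -143.5] err mm 1.7 deg 1.9
0 0.02 0.03 25 [  24.2   16.8  -48.3   21.    -3.2 -124.5] err mm 3.7 deg 5.5
0 0.02 0.03 30 [ 24.2  17.1 -42.5  -9.9  -0.6 -92.9] err mm 4.5 deg 7.4
0 0.02 0.03 35 [ 16.9  16.9 -33.7 -52.5  -0.6 -43.4] err mm 5.8 deg 6.4
0 0.05 0.03 10 [  25.9   22.4  -29.4    5.9  -28.7 -111.3] err mm 0.0 deg 0.0
0 0.05 0.03 20 [  21.3   18.7  -49.2   43.2   -4.7 -144.2] err mm 1.0 deg 1.2
0 0.05 0.03 25 [  23.4   18.7  -45.9   24.    -3.7 -126.7] err mm 3.3 deg 4.9
0 0.05 0.03 30 [ 23.8  19.  -41.1  -3.4  -0.6 -99. ] err mm 4.0 deg 7.1
0 0.05 0.03 35 [ 18.7  18.9 -32.5 -43.3  -0.6 -54.1] err mm 5.4 deg 6.7
```

```bash
cat > srch.py <<'E'
from kin import *
st0=[[28,15,-40,j4,-12,j6] for j4,j6 in((20,-120),(80,-170),(-60,-40),(-120,20),(-165,60))]
st0+=[[-12,15,-30,-160,-12,60],[-12,15,-30,-110,-12,10]]
for L in(25,30,35,40):
  for az in(-40,-20,0,20,40):
    for s in(-.045,.045):
      r=[]
      for q0 in st0:
        q,a,b=ik(np.array(q0,float),s,0,.028,L,az=az)
        if a<.5 and b<.5 and not any(np.abs(q-x).max()<3 for x in r): r.append(q)
      for q in r: print(L,az,s,q.round(0).astype(int).tolist())
E
timeout 500 python3 srch.py
```

```text
rot err deg 0.06125757374345057 pos rms mm 0.0609780679491728 [-0.001  0.199  0.001  0.602  0.     0.464 -0.192  0.378]
25 20 -0.045 [25, 13, -44, -14, -8, -92]
25 20 0.045 [22, 19, -33, -14, -13, -89]
25 40 -0.045 [13, 15, -31, -33, -27, -66]
25 40 0.045 [13, 22, -22, -30, -30, -69]
30 -20 0.045 [-11, 19, -41, -173, -1, 104]
30 20 -0.045 [21, 13, -40, -31, -9, -71]
30 20 0.045 [19, 19, -31, -27, -11, -74]
30 40 -0.045 [7, 16, -29, -44, -29, -52]
30 40 0.045 [9, 22, -21, -40, -31, -57]
35 -20 -0.045 [-11, 12, -43, -143, -1, 73]
35 20 -0.045 [11, 13, -36, -52, -13, -43]
35 20 0.045 [14, 19, -28, -45, -13, -53]
35 40 -0.045 [1, 17, -28, -54, -32, -37]
35 40 0.045 [3, 22, -20, -50, -33, -45]
40 20 -0.045 [-1, 14, -34, -72, -20, -15]
40 20 0.045 [5, 19, -26, -64, -17, -28]
40 40 -0.045 [-6, 18, -28, -63, -37, -24]
40 40 0.045 [-2, 23, -19, -59, -36, -32]
```

```bash
python3 - <<'E'
from kin import *
for s in(-.05,.045):
 for L,q0 in((30,[20,15,-38,-30,-10,-72]),(35,[12,15,-34,-50,-13,-45]),(40,[0,15,-33,-70,-19,-20])):
  q=np.array(q0,float)
  for az in(20,15,12,9,6,3,0):
    q,a,b=ik(q,s,0,.028,L,az=az); print(s,L,az,q.round(1).tolist(),a.round(1),b.round(1))
    if b>1: break
E
```

```text
rot err deg 0.06125757374345057 pos rms mm 0.0609780679491728 [-0.001  0.199  0.001  0.602  0.     0.464 -0.192  0.378]
-0.05 30 20 [20.6, 12.3, -40.7, -31.5, -8.5, -71.1] 0.0 0.0
-0.05 30 15 [25.6, 12.3, -46.9, -19.8, -0.6, -86.2] 0.6 0.8
-0.05 30 12 [25.3, 12.4, -46.5, -21.3, -0.6, -84.0] 1.6 2.2
-0.05 35 20 [11.0, 12.4, -35.9, -52.9, -13.2, -42.6] 0.0 0.0
-0.05 35 15 [17.3, 12.0, -39.3, -46.7, -5.7, -52.5] 0.0 0.0
-0.05 35 12 [21.4, 12.1, -42.3, -41.1, -0.6, -60.8] 0.4 0.4
-0.05 35 9 [20.2, 12.1, -41.4, -45.5, -0.6, -54.9] 1.7 1.8
-0.05 40 20 [-1.0, 13.5, -34.2, -72.0, -20.1, -14.8] 0.0 0.0
-0.05 40 15 [1.5, 12.7, -35.3, -73.7, -15.2, -13.8] 0.0 0.0
-0.05 40 12 [3.3, 12.3, -35.9, -74.3, -12.0, -13.9] 0.0 0.0
-0.05 40 9 [5.7, 11.9, -36.5, -74.3, -8.5, -15.0] 0.0 0.0
-0.05 40 6 [9.2, 11.7, -37.2, -72.7, -4.2, -18.5] 0.0 0.0
-0.05 40 3 [11.8, 11.7, -37.8, -72.4, -0.6, -20.1] 0.4 0.3
-0.05 40 0 [8.9, 11.7, -37.3, -80.6, -0.6, -9.0] 1.0 0.8
0.045 30 20 [19.1, 18.9, -31.3, -27.1, -11.4, -74.4] 0.0 0.0
0.045 30 15 [23.9, 18.8, -39.5, -10.5, -1.8, -94.0] 0.0 0.0
0.045 30 12 [24.0, 18.8, -40.5, -8.2, -0.6, -96.0] 0.8 1.4
0.045 35 20 [13.5, 18.8, -28.0, -44.8, -13.0, -52.8] 0.0 0.0
0.045 35 15 [18.6, 18.5, -32.1, -36.8, -5.6, -63.5] 0.0 0.0
0.045 35 12 [21.8, 18.6, -35.7, -29.5, -0.6, -72.7] 0.3 0.5
0.045 35 9 [21.2, 18.7, -35.1, -32.2, -0.6, -69.0] 1.5 2.0
0.045 40 20 [5.0, 19.1, -25.7, -63.9, -17.3, -27.9] 0.0 0.0
0.045 40 15 [8.3, 18.5, -27.3, -62.8, -11.6, -30.1] 0.0 0.0
0.045 40 12 [11.1, 18.3, -28.4, -60.6, -7.7, -33.6] 0.0 0.0
0.045 40 9 [15.2, 18.2, -30.4, -55.5, -2.6, -41.0] 0.0 0.0
0.045 40 6 [15.7, 18.3, -30.7, -57.2, -0.6, -39.0] 0.9 0.9
0.045 40 3 [13.5, 18.3, -29.8, -65.2, -0.6, -28.6] 2.0 2.1
```

```bash
cat >> kin.py <<'E'
def goaz(s,lat,z,L,az):
    o,T=st(); Q=R('z',-170.5+az)*R('x',180)*R('y',-L)*R('z',az)
    print('->',(s,lat,z,L,az),'shift',(T.inv().apply(O+s*e+lat*n+[0,0,z]-o['tool_pos'])/.1).round(3),'turn',((T.inv()*Q).as_rotvec()/.5).round(3))
if __name__=='__main__': goaz(*map(float,sys.argv[1:]))
E
python3 - <<'E'
from kin import *
q=get_obs()['joint_pos']
for s,L,az in((-.055,0,0),(-.09,0,0),(-.085,12,40),(-.08,25,40),(-.075,32,25),(-.07,40,12)):
    q,a,b=ik(q,s,.005,.07,L,az=az); print(s,L,az,q.round(1).tolist(),a.round(1),b.round(1))
goaz(-.085,.005,.07,25,40)
E
```

```text
rot err deg 0.06125757374345057 pos rms mm 0.0609780679491728 [-0.001  0.199  0.001  0.602  0.     0.464 -0.192  0.378]
-0.055 0 0 [27.9, 15.7, -29.6, 0.0, -44.7, -108.4] 0.0 0.0
-0.09 0 0 [29.3, 12.8, -33.9, 0.0, -43.3, -109.8] 0.0 0.0
-0.085 12 40 [24.7, 9.2, -36.5, -9.0, -33.7, -98.2] 0.0 0.0
-0.08 25 40 [15.3, 8.0, -34.6, -28.8, -29.5, -72.8] 0.0 0.0
-0.075 32 25 [18.2, 5.4, -40.6, -33.5, -15.6, -68.5] 0.0 0.0
-0.07 40 12 [21.4, 4.7, -44.6, -45.2, -0.6, -56.7] 0.5 0.5
s -0.0557 lat 0.0007 z 0.0247 rpy [-1.800e+02  1.000e-01 -1.705e+02] q [  27.5   19.4  -32.2    0.   -38.3 -108.1] F e,n,z [ 0.3  1.1 -0.4]
-> (-0.085, 0.005, 0.07, 25, 40) shift [ 0.293  0.042 -0.453] turn [-0.562 -0.666 -0.001]
```

step_arm(steps=[[[0.1,0,-0.05,0,0,0],[0.2,0,-0.2,-0.14,-0.17,0],[0.25,0.02,-0.35,-0.28,-0.33,0],[0.29,0.04,-0.45,-0.42,-0.5,0],[0.29,0.04,-0.45,-0.56,-0.67,0],[0.29,0.04,-0.45,-0.56,-0.67,0],[0.29,0.04,-0.45,-0.56,-0.67,0]]])

```text
clock: 18.0
tool_pos: [0.492, 0.0533, 0.0704]
orientation: [163.3, 19.0, -173.5]
force: [0.8, -0.8, 0.3]
opening: 0.0006
gripper_force: 0.0
```

```bash
python3 kin.py -.082 .005 .055 40 18
```

```text
rot err deg 0.06125757374345057 pos rms mm 0.0609780679491728 [-0.001  0.199  0.001  0.602  0.     0.464 -0.192  0.378]
s -0.0855 lat 0.004 z 0.0704 rpy [ 163.3   19.  -173.5] q [ 15.3   7.4 -35.3 -29.  -29.2 -72.7] F e,n,z [ 0.6 -0.9  0.3]
-> (-0.082, 0.005, 0.055, 40.0, 18.0) shift [ 0.018 -0.034  0.154] turn [ 0.108 -0.643 -0.116]
```

step_arm(steps=[[[0,-0.01,0.04,0.03,-0.16,-0.03],[0.01,-0.02,0.08,0.06,-0.32,-0.06],[0.02,-0.03,0.12,0.09,-0.48,-0.09],[0.02,-0.03,0.15,0.11,-0.64,-0.12],[0.02,-0.03,0.15,0.11,-0.64,-0.12],[0.02,-0.03,0.15,0.11,-0.64,-0.12],[0.02,-0.03,0.15,0.11,-0.64,-0.12]]])

```text
clock: 18.7
tool_pos: [0.4953, 0.0551, 0.0547]
orientation: [165.6, 37.5, -175.2]
force: [-0.3, 1.0, -0.3]
opening: 0.0005
gripper_force: 0.0
```

```bash
python3 kin.py -.075 .005 .032 40 14; python3 look.py .03 w7; python3 look.py .03 s7 side
```

```text
rot err deg 0.06125757374345057 pos rms mm 0.0609780679491728 [-0.001  0.199  0.001  0.602  0.     0.464 -0.192  0.378]
s -0.0819 lat 0.0053 z 0.0547 rpy [ 165.6   37.5 -175.2] q [  5.7   6.8 -38.6 -63.8 -15.4 -27.8] F e,n,z [-0.1  1.  -0.3]
-> (-0.075, 0.005, 0.032, 40.0, 14.0) shift [ 0.083 -0.052  0.215] turn [ 0.086 -0.033 -0.027]
s -0.0819 lat 0.0053 z 0.0547 rpy [ 165.6   37.5 -175.2] q [  5.7   6.8 -38.6 -63.8 -15.4 -27.8] F e,n,z [-0.1  1.  -0.3]
s -0.0818 lat 0.0057 z 0.0547 rpy [ 165.7   37.5 -175.1] q [  5.8   6.8 -38.6 -63.8 -15.4 -27.8] F e,n,z [-0.1 -0.7 -0.1]
(0.5565, 0.0629, 97.5, 72.9, 6.35, [299.0, 214.0]) s -0.0203 lat 0.0029
```

View pics/w7.png

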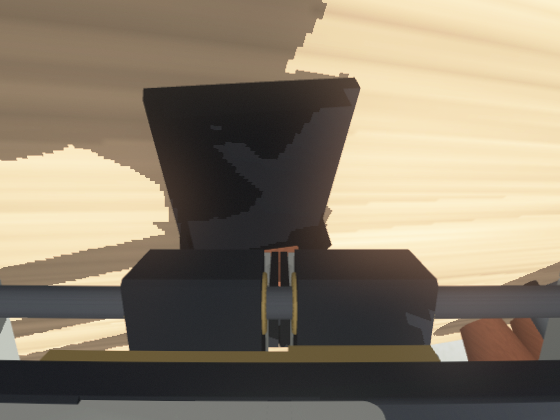

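The wrist view shows the shut fingertips, about 15 mm wide, at (280,300). The tile's rear edge shows just ahead of them at (282,249).

```bash
python3 kin.py -.070 .003 .0285 40 14
```

```text
rot err deg 0.06125757374345057 pos rms mm 0.0609780679491728 [-0.001  0.199  0.001  0.602  0.     0.464 -0.192  0.378]
s -0.0818 lat 0.0061 z 0.0547 rpy [ 165.7   37.5 -175.1] q [  5.8   6.8 -38.6 -63.8 -15.4 -27.7] F e,n,z [ 0.7 -0.5 -0.6]
-> (-0.07, 0.003, 0.0285, 40.0, 14.0) shift [ 0.064 -0.09   0.267] turn [ 0.088 -0.033 -0.024]
```

step_arm(steps=[[[0.02,-0.03,0.08,0.04,-0.02,-0.01],[0.04,-0.06,0.16,0.09,-0.03,-0.02],[0.05,-0.08,0.23,0.09,-0.03,-0.02],[0.06,-0.09,0.26,0.09,-0.03,-0.02],[0.06,-0.09,0.265,0.09,-0.03,-0.02],[0.06,-0.09,0.265,0.09,-0.03,-0.02]]])

```text
clock: 19.4
tool_pos: [0.5076, 0.0549, 0.0287]
orientation: [168.5, 38.5, -174.6]
force: [-0.5, -0.1, -0.6]
opening: 0.0005
gripper_force: 0.0
```

```bash
python3 kin.py 0 .001 .0285 40 14 | tail -2; python3 kin.py -.07 .001 .0285 40 14|tail -1
```

```text
s -0.0698 lat 0.0031 z 0.0287 rpy [ 168.5   38.5 -174.6] q [  1.3  11.1 -37.4 -75.5 -14.4 -11.7] F e,n,z [-0.5 -0.  -0.6]
-> (0.0, 0.001, 0.0285, 40.0, 14.0) shift [-0.545 -0.058  0.433] turn [-0.002 -0.003 -0.003]
-> (-0.07, 0.001, 0.0285, 40.0, 14.0) shift [ 0.002 -0.021 -0.003] turn [-0.002 -0.003 -0.003]
```

step_arm(steps=[[[-0.02,-0.001,0.016,0,0,0],[-0.039,-0.003,0.031,0,0,0],[-0.059,-0.004,0.047,0,0,0],[-0.078,-0.005,0.062,0,0,0],[-0.098,-0.007,0.078,0,0,0],[-0.117,-0.008,0.094,0,0,0],[-0.137,-0.009,0.109,0,0,0],[-0.156,-0.011,0.125,0,0,0],[-0.176,-0.012,0.14,0,0,0],[-0.195,-0.013,0.156,0,0,0],[-0.215,-0.015,0.171,0,0,0],[-0.234,-0.016,0.187,0,0,0],[-0.254,-0.018,0.202,0,0,0],[-0.273,-0.019,0.218,0,0,0],[-0.293,-0.02,0.233,0,0,0],[-0.312,-0.021,0.249,0,0,0]]])

```text
clock: 21.0
tool_pos: [0.5474, 0.0614, 0.0289]
orientation: [168.5, 38.5, -174.7]
force: [-0.7, -0.0, 0.4]
opening: 0.0004
gripper_force: 0.4
```

```bash
python3 kin.py 0.01 .001 .0285 40 14 | tail -2; python3 look.py .03 s8 side|tail -1
```

```text
s -0.0295 lat 0.0029 z 0.0289 rpy [ 168.5   38.5 -174.7] q [  4.6  13.6 -33.9 -71.5 -12.6 -18.4] F e,n,z [-0.7  0.1  0.4]
-> (0.01, 0.001, 0.0285, 40.0, 14.0) shift [-0.307 -0.04   0.246] turn [-0.003 -0.001 -0.004]
(0.5872, 0.067, 69.1, 68.8, 3.99, [307.0, 212.0]) s 0.0107 lat 0.0019
```

step_arm(steps=[[[-0.02,-0.003,0.016,0,0,0],[-0.039,-0.005,0.031,0,0,0],[-0.059,-0.008,0.047,0,0,0],[-0.078,-0.01,0.062,0,0,0],[-0.098,-0.013,0.078,0,0,0],[-0.117,-0.015,0.094,0,0,0],[-0.137,-0.018,0.11,0,0,0],[-0.156,-0.02,0.125,0,0,0],[-0.176,-0.023,0.141,0,0,0],[-0.195,-0.025,0.157,0,0,0],[-0.215,-0.028,0.172,0,0,0],[-0.234,-0.03,0.188,0,0,0],[-0.234,-0.03,0.188,0,0,0]]])

```text
clock: 22.35
tool_pos: [0.5776, 0.065, 0.0286]
orientation: [168.5, 38.6, -174.7]
force: [-0.9, 0.8, 0.3]
opening: 0.0007
gripper_force: 0.7
```

```bash
python3 kin.py 0.01 .001 .0285 40 14 | tail -2; python3 look.py .03 s9 side|tail -1; python3 - <<'E'
import cv2
im=cv2.imread('pics/s9.png')[150:270,240:400]; cv2.imwrite('pics/s9c.png',cv2.resize(im,(800,600),interpolation=2))
E
```

```text
s 0.0009 lat 0.0015 z 0.0286 rpy [ 168.5   38.6 -174.7] q [  6.6  15.6 -31.3 -67.9 -11.5 -23.5] F e,n,z [-0.7  1.   0.3]
-> (0.01, 0.001, 0.0285, 40.0, 14.0) shift [-0.071 -0.01   0.057] turn [-0.003 -0.001 -0.004]
(0.6198, 0.0737, 77.5, 69.6, 87.82, [319.0, 208.0]) s 0.044 lat 0.0031
```

View pics/s9c.png

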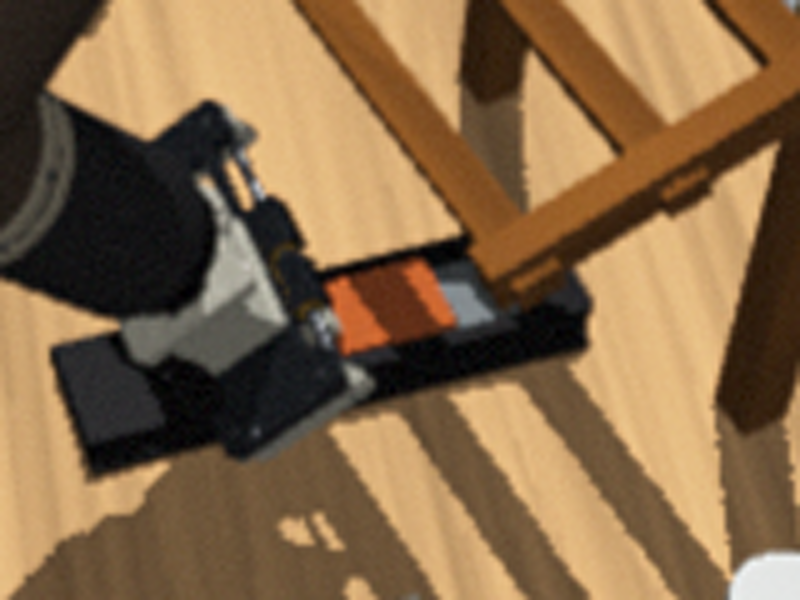

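The side crop shows the fingertips pushing the tile, centred near (395,305) in the crop, straight between the rails. The tool passes clear in front of the lowest batten.

step_arm(steps=[[[-0.01,-0.001,0.008,0,0,0],[-0.02,-0.002,0.016,0,0,0],[-0.03,-0.003,0.024,0,0,0],[-0.04,-0.004,0.032,0,0,0],[-0.05,-0.006,0.04,0,0,0],[-0.06,-0.007,0.048,0,0,0],[-0.07,-0.008,0.056,0,0,0],[-0.078,-0.009,0.063,0,0,0],[-0.078,-0.009,0.063,0,0,0]]])

```text
clock: 23.3
tool_pos: [0.5873, 0.0663, 0.0285]
orientation: [168.5, 38.5, -174.7]
force: [-2.4, -0.3, 2.1]
opening: 0.0003
gripper_force: 1.4
```

step_arm(steps=[[[-0.01,-0.001,0.008,0,0,0],[-0.02,-0.002,0.016,0,0,0],[-0.03,-0.003,0.024,0,0,0],[-0.039,-0.003,0.032,0,0,0],[-0.039,-0.003,0.032,0,0,0]]])

```text
clock: 23.8
tool_pos: [0.5923, 0.067, 0.0284]
orientation: [168.5, 38.5, -174.7]
force: [-1.7, -1.2, 2.3]
opening: 0.0005
gripper_force: 1.6
```

```bash
python3 kin.py 0.035 .001 .0285 40 14 | tail -2; python3 look.py .03 s10 side|tail -1
```

```text
s 0.0158 lat 0.0011 z 0.0284 rpy [ 168.5   38.5 -174.7] q [  7.6  16.5 -30.1 -66.  -11.  -26.2] F e,n,z [-1.8 -0.9  2.3]
-> (0.035, 0.001, 0.0285, 40.0, 14.0) shift [-0.15  -0.011  0.119] turn [-0.004 -0.001 -0.004]
s 0.0158 lat 0.0011 z 0.0284 rpy [ 168.5   38.5 -174.7] q [  7.6  16.5 -30.1 -66.  -11.  -26.2] F e,n,z [-1.8 -0.9  2.3]
```

step_arm(steps=[[[-0.01,-0.001,0.008,0,0,0],[-0.02,-0.001,0.016,0,0,0],[-0.03,-0.002,0.024,0,0,0],[-0.039,-0.003,0.031,0,0,0],[-0.039,-0.003,0.031,0,0,0]]])

```text
clock: 24.35
tool_pos: [0.5972, 0.0679, 0.0284]
orientation: [168.5, 38.5, -174.7]
force: [-1.7, -1.0, 2.8]
opening: 0.0007
gripper_force: 1.8
```

step_arm(steps=[[[-0.01,-0.001,0.008,0,0,0],[-0.02,-0.001,0.016,0,0,0],[-0.03,-0.002,0.024,0,0,0],[-0.039,-0.003,0.031,0,0,0],[-0.039,-0.003,0.031,0,0,0]]])

```text
clock: 24.85
tool_pos: [0.6022, 0.0687, 0.0284]
orientation: [168.5, 38.5, -174.7]
force: [-2.8, -0.4, 3.0]
opening: 0.0005
gripper_force: 1.8
```

```bash
python3 kin.py 0.035 .001 .0285 40 14 | tail -2; python3 look.py .03 s11 side|tail -1;  python3 - <<'E'
import cv2
im=cv2.imread('pics/s11.png')[150:270,240:400]; cv2.imwrite('pics/s11c.png',cv2.resize(im,(800,600),interpolation=2))
E
```

```text
s 0.0258 lat 0.0011 z 0.0284 rpy [ 168.5   38.5 -174.7] q [  8.3  17.2 -29.3 -64.7 -10.6 -28.1] F e,n,z [-2.8  0.   3. ]
-> (0.035, 0.001, 0.0285, 40.0, 14.0) shift [-0.073 -0.005  0.057] turn [-0.003 -0.001 -0.004]
s 0.0258 lat 0.0011 z 0.0284 rpy [ 168.5   38.5 -174.7] q [  8.3  17.2 -29.3 -64.7 -10.6 -28.1] F e,n,z [-2.8  0.   3. ]
```

step_arm(steps=[[[-0.01,-0.001,0.008,0,0,0],[-0.02,-0.001,0.016,0,0,0],[-0.03,-0.002,0.024,0,0,0],[-0.039,-0.003,0.031,0,0,0],[-0.039,-0.003,0.031,0,0,0]]])

```text
clock: 25.4
tool_pos: [0.6072, 0.0694, 0.0285]
orientation: [168.5, 38.6, -174.7]
force: [-1.9, -0.7, 5.0]
opening: 0.0004
gripper_force: 2.5
```

step_arm(steps=[[[-0.01,-0.001,0.008,0,0,0],[-0.02,-0.001,0.016,0,0,0],[-0.03,-0.002,0.024,0,0,0],[-0.039,-0.003,0.031,0,0,0],[-0.039,-0.003,0.031,0,0,0]]])

```text
clock: 25.9
tool_pos: [0.6121, 0.0702, 0.0286]
orientation: [168.5, 38.6, -174.7]
force: [-2.7, -0.5, 4.7]
opening: 0.0007
gripper_force: 2.9
```

```bash
python3 go.py; python3 look.py .03 s12 side >/dev/null;  python3 - <<'E'
import cv2
im=cv2.imread('pics/s12.png')[170:245,280:380]; cv2.imwrite('pics/s12c.png',cv2.resize(im,(800,600),interpolation=2))
E
```

```text
s 0.0358 lat 0.0009 z 0.0286 rpy [ 168.5   38.6 -174.7] q [  8.9  17.8 -28.5 -63.3 -10.3 -30. ] F e,n,z [-2.7 -0.   4.7]
```

View pics/s12c.png

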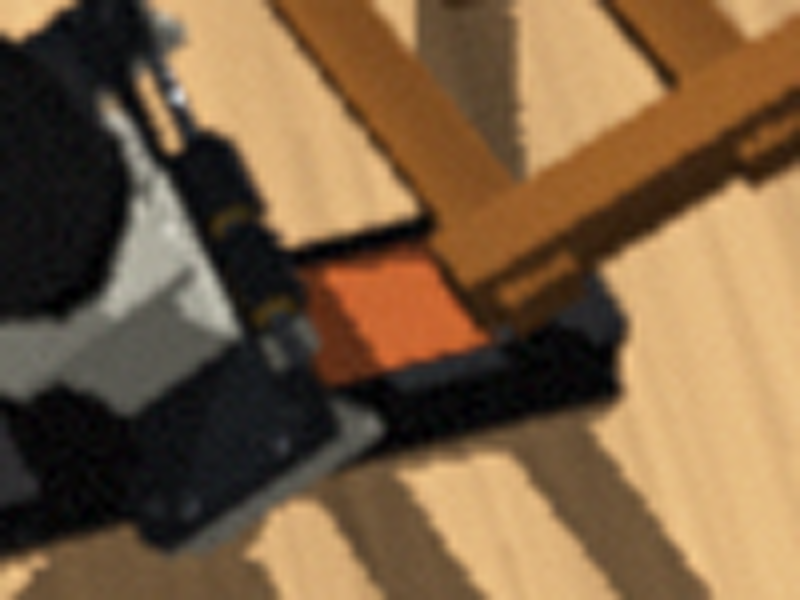

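```bash
python3 - <<'E'
from go import *
c=load('s12'); 
for f in('s9','s10','s11','s12'):
    c=load(f); p=c['p']; h=cv2.cvtColor(p,cv2.COLOR_RGB2HSV)
    m=cv2.inRange(h,(3,165,60),(13,255,255)); m[:195]=0; m[235:]=0; m[:,:290]=0; m[:,350:]=0
    k=max(cv2.findContours(m,0,2)[0],key=cv2.contourArea); k=k[:,0]
    i=np.argmax(k@[1,1]); j=np.argmax(k@[-1,1.5]); t=np.argmax(k@[1,-1.]); 
    for z in(.03,.025):
        w=ray(c,k[[i,j,t]]+0.,z)-O; print(f,z,'front-right',k[i],(w[0]@e).round(4),(w[0]@n).round(4),'rear-right',k[j],(w[1]@e).round(4),(w[1]@n).round(4))
E
```

```text
s9 0.03 front-right [329 215] 0.0676 -0.0284 rear-right [308 220] 0.0045 -0.0271
s9 0.025 front-right [329 215] 0.0695 -0.0247 rear-right [308 220] 0.0061 -0.0234
s10 0.03 front-right [334 214] 0.0825 -0.0293 rear-right [314 219] 0.0219 -0.0289
s10 0.025 front-right [334 214] 0.0845 -0.0256 rear-right [314 219] 0.0235 -0.0252
s11 0.03 front-right [337 213] 0.0921 -0.0285 rear-right [316 218] 0.0285 -0.0273
s11 0.025 front-right [337 213] 0.0941 -0.0248 rear-right [316 218] 0.0302 -0.0235
s12 0.03 front-right [340 212] 0.1017 -0.0277 rear-right [320 217] 0.0406 -0.0273
s12 0.025 front-right [340 212] 0.1037 -0.024 rear-right [320 217] 0.0424 -0.0236
```

step_arm(steps=[[[-0.01,-0.001,0.008,0,0,0],[-0.02,-0.001,0.016,0,0,0],[-0.031,-0.002,0.024,0,0,0],[-0.031,-0.002,0.024,0,0,0]]])

```text
clock: 26.35
tool_pos: [0.6159, 0.0709, 0.0284]
orientation: [168.5, 38.5, -174.7]
force: [-2.2, -0.9, 4.0]
opening: 0.0007
gripper_force: 1.9
```

step_arm(steps=[[[-0.01,-0.001,0.008,0,0,0],[-0.02,-0.001,0.016,0,0,0],[-0.031,-0.002,0.024,0,0,0],[-0.031,-0.002,0.024,0,0,0]]])

```text
clock: 26.75
tool_pos: [0.6198, 0.0716, 0.0284]
orientation: [168.5, 38.5, -174.7]
force: [0.5, -0.3, -0.7]
opening: 0.0006
gripper_force: 0.0
```

step_arm(steps=[[[-0.01,-0.001,0.008,0,0,0],[-0.02,-0.001,0.016,0,0,0],[-0.031,-0.002,0.024,0,0,0],[-0.031,-0.002,0.024,0,0,0]]])

```text
clock: 27.15
tool_pos: [0.6236, 0.0722, 0.0286]
orientation: [168.5, 38.5, -174.7]
force: [0.1, 0.8, 0.3]
opening: 0.0002
gripper_force: 0.0
```

```bash
python3 go.py; python3 look.py .03 s13 side >/dev/null;  python3 - <<'E'
from go import *
im=cv2.imread('pics/s13.png')[170:245,280:380]; cv2.imwrite('pics/s13c.png',cv2.resize(im,(800,600),interpolation=2))
c=load('s13'); q=cloud(c,c['d']); h=cv2.cvtColor(c['p'],cv2.COLOR_RGB2HSV)
m=cv2.inRange(h,(3,165,60),(13,255,255))>0; m[:195]=0; m[235:]=0; m[:,:290]=0; m[:,350:]=0
w=q[m]-O; w=w[(abs(w@n)<.03)&(w[:,2]<.05)]; A=np.c_[w@e,w@n,np.ones(len(w))]; print(len(w),np.linalg.lstsq(A,w[:,2],rcond=None)[0],np.median(w[:,2]),(w@e).min(),(w@e).max())
E
```

```text
s 0.0475 lat 0.001 z 0.0286 rpy [ 168.5   38.5 -174.7] q [  9.7  18.5 -27.6 -61.5  -9.9 -32.3] F e,n,z [0.3 0.8 0.3]
202 [-0.01449556 -0.03581155  0.02445251] 0.023360092774646575 0.056200221278682023 0.11691178977381746
```

step_arm(steps=[[[-0.008,-0.001,0.006,0,0,0],[-0.016,-0.001,0.012,0,0,0],[-0.024,-0.002,0.018,0,0,0],[-0.024,-0.002,0.018,0,0,0]]])

```text
clock: 27.6
tool_pos: [0.6264, 0.0726, 0.0286]
orientation: [168.5, 38.5, -174.7]
force: [-0.8, 0.2, 0.3]
opening: 0.0006
gripper_force: 0.3
```

Contact again, and light. I'll make one more short push to feel the end wall.

step_arm(steps=[[[-0.008,-0.001,0.006,0,0,0],[-0.016,-0.001,0.012,0,0,0],[-0.016,-0.001,0.012,0,0,0]]])

```text
clock: 27.9
tool_pos: [0.6274, 0.0729, 0.0282]
orientation: [168.5, 38.5, -174.7]
force: [-5.5, -1.6, 3.4]
opening: 0.0003
gripper_force: 2.8
```

step_arm(steps=[[[-0.008,-0.001,0.006,0,0,0],[-0.008,-0.001,0.006,0,0,0]]])

```text
clock: 28.1
tool_pos: [0.6277, 0.073, 0.028]
orientation: [168.5, 38.4, -174.7]
force: [-9.0, -1.3, 5.7]
opening: 0.0002
gripper_force: 5.0
```

The push stiffened at the end wall, so the tile is seated. Now I'll back out along the deck.

step_arm(steps=[[[0.02,0.002,-0.016,0,0,0],[0.06,0.005,-0.05,0,0,0],[0.14,0.011,-0.115,0,0,0],[0.3,0.024,-0.242,0,0,0],[0.46,0.035,-0.37,0,0,0],[0.62,0.046,-0.5,0,0,0],[0.78,0.058,-0.63,0,0,0],[0.9,0.068,-0.75,0,0,0],[0.9,0.068,-0.82,0,0,0],[0.9,0.068,-0.9,0,0,0],[0.9,0.068,-0.9,0,0,0],[0.9,0.068,-0.9,0,0,0]]])

```text
clock: 29.3
tool_pos: [0.5051, 0.0505, 0.0432]
orientation: [168.6, 38.6, -174.6]
force: [0.3, -1.1, 0.3]
opening: 0.0005
gripper_force: 0.0
```

```bash
python3 go.py; python3 look.py .03 s14 side >/dev/null;python3 look.py .03 t14 top >/dev/null;  python3 - <<'E'
from go import *
im=cv2.imread('pics/s14.png'); cv2.imwrite('pics/s14c.png',cv2.resize(im[150:300,240:440],(800,600),interpolation=2))
c=load('s14'); q=cloud(c,c['d']); h=cv2.cvtColor(c['p'],cv2.COLOR_RGB2HSV)
m=cv2.inRange(h,(3,165,60),(13,255,255))>0; m[:195]=0; m[235:]=0; m[:,:290]=0; m[:,350:]=0
w=q[m]-O; w=w[(abs(w@n)<.03)&(w[:,2]<.05)]; A=np.c_[w@e,w@n,np.ones(len(w))]; print(len(w),np.linalg.lstsq(A,w[:,2],rcond=None)[0],np.median(w[:,2]),(w@e).min(),(w@e).max())
E
```

```text
s -0.073 lat -0.0009 z 0.0432 rpy [ 168.6   38.6 -174.6] q [  4.7   8.7 -38.2 -69.  -12.8 -20.9] F e,n,z [ 0.1 -1.2  0.3]
262 [ 0.01142639 -0.03315846  0.02231427] 0.023307591787943588 0.04688550148991012 0.11423266175951872
```

View pics/s14c.png

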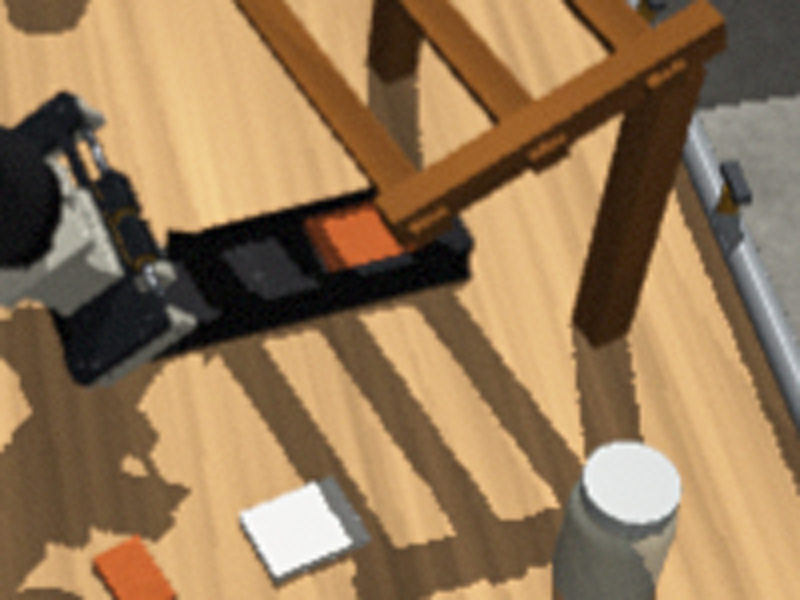

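The tile lies flat in the pocket at about (355,237) in the crop, level at roughly 24 mm (25 mm nominal when seated). The tool is clear, with no force on it.

```bash
python3 -c "
from plant import *
print(close_job())"
```

```text
the job is handed in; nothing more can be done
None
```

The tile is seated flat in the pocket: it was laid on the apron, then pushed in under the eave until the end wall stopped it. The job was handed in at about 29 s with the tool clear of everything.

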